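Pack the bottle carrier for the staining run

TASK

Pack the carrier for the staining run: stand the large white bottle with the blue cap, the capped amber bottle, the small bottle and the block of slide cassettes upright in the carrier, each down on the floor of the pocket made for its size and shape, setting them down rather than dropping or tipping them. Leave the tall solvent bottle (it goes to the flammables cupboard) and the amber bottle without a cap (it would spill) standing where they are.

Things in the scene. Friction and masses are not known exactly. Their poses are not given: they have to be found in the camera images.
- large_bottle: White reagent bottle with a blue screw cap, blue-banded label, 60 mm in diameter, 135 mm high; straight body up to 113 mm, cap 32 mm in diameter above that. About 0.2 kg. It goes into the carrier. Round: its yaw does not matter. Origin: centre of the underside, z up.
- amber_bottle: Brown reagent bottle closed with a black screw cap, 48 mm in diameter, 105 mm high; straight body up to about 80 mm, cap 25 mm in diameter from 88 mm up. About 0.15 kg. It goes into the carrier. Round: its yaw does not matter. Origin: centre of the underside, z up.
- small_bottle: Small white reagent bottle with a red screw cap, 38 mm in diameter, 78 mm high; straight body up to about 58 mm, cap 20 mm in diameter from 65 mm up. About 0.07 kg. It goes into the carrier. Round: its yaw does not matter. Origin: centre of the underside, z up.
- slide_cassette: Dark grey upright block of slide cassettes with a label on one end, 70 mm long (its x), 22 mm thick (its y), 52 mm high, about 0.09 kg, standing alone where the two benches meet. Origin: centre of the underside, z up. It goes into the carrier, either way round.
- insert_wide: Carrier insert with the widest round pocket, 70 mm across, for the 60 mm bottle. Grey fixed block 90 (x) x 86 (y) x 30 mm high. Origin: centre of its underside, 3 mm above the table; top 30 mm above the origin, pocket centred, 24 mm deep, flat floor 6 mm above the origin, mouth chamfered 3 mm. Four blocks in any order form a row along y, pitch 88 mm. 
- insert_medium: Carrier insert, middle round pocket, 58 mm across, for the 48 mm bottle. Grey fixed block 90 (x) x 86 (y) x 30 mm high. Origin: centre of its underside, 3 mm above the table; top 30 mm above the origin, pocket centred, 24 mm deep, flat floor 6 mm above the origin, mouth chamfered 3 mm. The tray round the four blocks is 362 x 98 mm, its rim 16 mm and its end handles 26 mm high.
- insert_narrow: Carrier insert with the narrowest round pocket, 46 mm across, for the 38 mm bottle. Grey fixed block 90 (x) x 86 (y) x 30 mm high. Origin: centre of its underside, 3 mm above the table; top 30 mm above the origin, pocket centred, 24 mm deep, flat floor 6 mm above the origin, mouth chamfered 3 mm. Four blocks in any order form a row along y, pitch 88 mm. 
- insert_slot: Carrier insert with the oblong pocket, 80 mm along its y (along the row) by 30 mm along its x, for the slide cassette. Grey fixed block 90 (x) x 86 (y) x 30 mm high. Origin: centre of its underside, 3 mm above the table; top 30 mm above the origin, pocket centred, 24 mm deep, flat floor 6 mm above the origin, mouth chamfered 3 mm. Four blocks in any order form a row along y, pitch 88 mm. 
- solvent_bottle: Look-alike that stays: the tallest bottle, white with a red screw cap like the small one but 68 mm in diameter and 165 mm high (body up to 138 mm), too wide for every pocket. Loose, about 0.3 kg. Round: its yaw does not matter. Origin: centre of the underside, z up.
- open_amber_bottle: Look-alike that stays: brown bottle like the closed amber one, 48 mm in diameter, but without a cap, so that its narrow open neck (21 mm in diameter) shows; 95 mm high (body up to 76 mm). Loose, about 0.1 kg. Round: its yaw does not matter. Origin: centre of the underside, z up.

How it is judged:
By the outcome, as a careful person would: the job done as asked, in the order asked, and still so for the second after the job is handed in, with the robot touching nothing.
It also fails if it takes over 120 s, if anything falls off the work surface, if the arm or the gripper's body presses on something with over 40 N, if the wrist force passes 120 N, or if a joint passes its speed limit or range.

ROBOT

A 6-joint arm with a two-finger parallel gripper is mounted at the origin on a cart in front of the work surface, level with it; the furniture and walls round the work are solid. World frame = base frame: x ahead of the robot, y to its left, z up, the work surface at z = 0. Lengths are in m, angles in rad, forces in N, time in s.
With the tool pointing down it reaches from about 0.375 to 0.975 m from the base axis. Payload 3.8 kg.
Tool frame: the origin (TCP) lies midway between the tips of the shut fingers; the grasp point (between the pads) lies 19 mm behind it; z points along the fingers, y is the line along which they close (so a half turn about z gives the same grasp; the last joint's range is limited). The gripper opens to 85 mm and grips with 20 to 120 N. Pads are 22 mm wide; open, the fingers measure 114 mm over their backs; the gripper's body (76 mm by 85 mm) begins 54 mm behind the grasp point. The pads swing forward as they close: fully open they stand 13 mm farther back than shut.
Start: joints at [-0.037, 0.264, 1.604, -0, 1.274, -0.037], TCP at [0.675, -0, 0.206] pointing down, gripper open.
Joint ranges: [-2.63, 2.63], [-0.94, 2.18], [0.31, 2.57], [-1.31, 4.45], [0, 2.66], [-2.55, 2.55]. Speed limits (rad/s): [2.57, 2.57, 3.14, 3.14, 3.14, 3.14].

INTERFACE

Orientations are given as a rotation vector (axis times angle).
In Python, from workcell import status, read_camera, workorder, masks_of gives the robot as it stands.
- The arm moves only by the tool drive_tool, never from a script. Its argument "rows" is a list of rows, each a list of 7 numbers: the turn, a rotation vector about the tool's x, y, z in degrees, then the shift along the tool's x, y, z in m, then the opening, from 0 (shut) to 1 (fully open). In form: [[ax, ay, az, tx, ty, tz, claw], ...]. A call has 1 to 8 rows; each row shifts and turns the commanded pose from where the row before left it, along the tool's axes as they then stand; what a row does not reach is not made up. A row lasts 1/12 s, in which the tool goes at most 41.7 mm and 7.16 degrees, less where a joint would pass 70% of its speed; a pose out of reach is approached as far as the arm can. A call is refused whole if a number of a shift passes 0.0417 or a number of a turn 7.16, either way. A call with a gripper value outside its range is refused whole. The fingers move at their own pace and stop on an object; "force" is the grip in N (left out, the last holds). Time passes only in rows, so rows that do not move let the fingers close. It gives the time, the measured TCP pose, the force, the opening and the grip force at its end, in the units of the state.
- status.read_state(): the state, without advancing time (a new reading comes with each control period).
- read_camera(name): name is "scene" or "side" or "wrist"; returns a dict with "color" (400x640x3 uint8, red, green, blue), "intrinsics" (3x3 intrinsics, pixels), "world_from_camera" (4x4, takes a point from camera to world coordinates); the wrist camera has in their place "mount" (4x4, takes a point from camera to tool coordinates, whose origin is the TCP and whose axes are the flange's). Camera axes: x right, y up, looking along -z (the intrinsics and any distortion apply to the point x, -y, -z); pixel columns grow to the right and rows downward; lengths in m; the calibration is good to about 2 mm. A picture is of the moment at which its call begins: read the wrist's pose just before it. There is no depth.
- workorder.finish_job(): hands the job in; it is judged then, once.
Trained networks look in a picture, given as the dict that the camera call returned (one of the last four; its "shot" number tells which), for a name from the list of things; names that differ only in an ending like _2 or _b are one class to them, and where a whole thing is asked for, a point or a joint stands for the part that bears it (a point fixed in the world has none). Each returns a list of dicts, best first, with "score" (0 to 1); they miss things now and then, are a little off and sometimes report something else, mostly with a low value. They report only what shows in the picture. A call takes as long as a camera call.
- masks_of(picture, name): "mask" (400x640 bool, what is visible of it) and "bbox" ([left, top, right, bottom] in pixels, round what is visible of it).
The state is a dict: "time": time; "q": joint angles; "joint_vel": joint speeds; "joint_torque": joint torques, N m; "tool_pos": TCP position; "tcp_rot": TCP orientation; "wrist_force": force on the tool from outside, world axes, zero at the start; "torque": the same for the moment, N m; "width": opening from 0.0 (shut) to 1.0 (fully open); "grip_force": force on a finger pad.
Only numpy, scipy, OpenCV 4.12 (cv2) and the standard library are available. Lean on these libraries where they do the work, as an engineer would, in place of code of your own. Each camera call takes 0.05 s, during which the arm holds its last target. There are 200 camera calls.

## Working session

There is one attempt and no reset: what is moved stays moved. The work goes in short steps, Python scripts to look and compute and a tool call to move; the robot and the scene stay as the last step left them, time stands still between calls to the robot, and variables do not carry over. Pictures are saved under pics/ and viewed, at most 14 in all, crops included, and the job is handed in when it is done.

Besides the shell and the picture viewer there is one more tool, called after "Emit:" in YAML: its name, and indented under it one key for each argument. drive_tool: Moves the arm, as the interface text tells. Its arguments: {"type":"object","properties":{"rows":{"type":"array"},"force":{"type":"number"}},"required":["rows"]}

```bash
mkdir -p pics; ls; python3 - <<'E'
from workcell import status, read_camera
import cv2
print(status.read_state())
for n in ("scene","side"):
    p=read_camera(n); cv2.imwrite(f"pics/{n}0.png",p["color"][:,:,::-1]); print(n,p["intrinsics"],p["world_from_camera"].round(3) , [k for k in p])
E
```

```text
pics
{'time': 0.0, 'q': array([-3.69154800e-02,  2.64741000e-01,  1.60543668e+00, -1.73250386e-05,
        1.27369188e+00, -3.68992667e-02]), 'joint_vel': array([-2.54990334e-05, -1.16503468e-03,  2.27748112e-03,  2.29348653e-03,
        1.25560775e-03, -7.96774032e-04]), 'joint_torque': array([ 6.10465631e-04, -5.15121067e+01, -3.67308676e+01, -4.07824507e-05,
        1.31324201e-02,  1.46811578e-05]), 'tool_pos': array([6.74182287e-01, 1.17200869e-05, 2.04736441e-01]), 'tcp_rot': array([-2.22028142, -2.22025673,  0.00245173]), 'wrist_force': array([0.40458747, 0.01225314, 0.32368906]), 'torque': array([-0.00439783,  0.00949584, -0.03955161]), 'grip_force': 0.0, 'width': 0.997185649487783}
scene [[491.92755255   0.         320.64818712]
 [  0.         491.92755255 199.45998274]
 [  0.           0.           1.        ]] [[-0.851  0.402 -0.338  0.033]
 [-0.525 -0.637  0.564  0.803]
 [ 0.012  0.657  0.754  1.13 ]
 [ 0.     0.     0.     1.   ]] ['color', 'intrinsics', 'world_from_camera', 'shot']
side [[495.27761608   0.         327.28853662]
 [  0.         495.27761608 195.2492234 ]
 [  0.           0.           1.        ]] [[ 0.375  0.413 -0.83  -0.968]
 [-0.927  0.187 -0.326 -0.573]
 [ 0.02   0.891  0.453  0.835]
 [ 0.     0.     0.     1.   ]] ['color', 'intrinsics', 'world_from_camera', 'shot']
```

View pics/scene0.png

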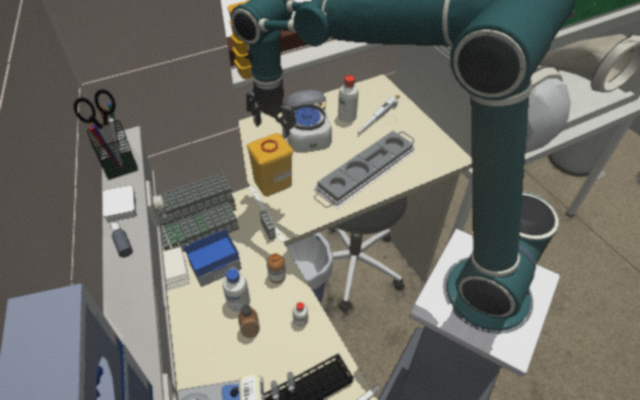

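View pics/side0.png

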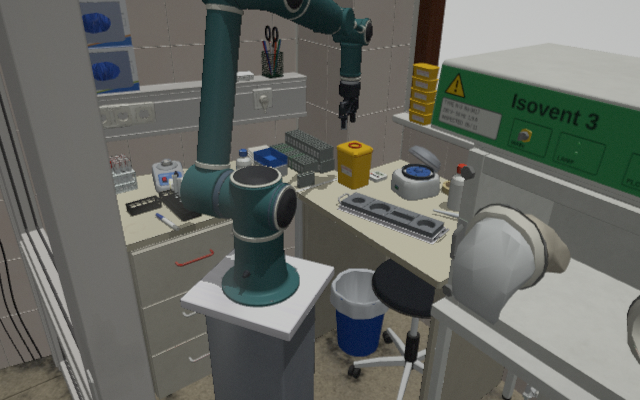

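The scene view shows the carrier around (365,165) and the cassette at (267,225). The bottles are at (236,288), (276,267), (248,320) and (300,313), with the solvent bottle at (348,100). Next I'll fit silhouettes with the calibration.

```bash
cat > h.py <<'E'
import numpy as np, cv2
from scipy.optimize import minimize
from scipy.spatial.transform import Rotation as R
from workcell import status, read_camera, masks_of
def proj(p,K,W):
    c=(np.asarray(p,float)-W[:3,3])@W[:3,:3]
    u=np.c_[c[:,0],-c[:,1],-c[:,2]]@K.T
    return u[:,:2]/u[:,2:]
def ray(uv,z,K,W):
    d=np.linalg.inv(K)@[uv[0],uv[1],1]; d=W[:3,:3]@[d[0],-d[1],-d[2]]
    return W[:3,3]+d*(z-W[2,3])/d[2]
A=np.linspace(0,2*np.pi,40,endpoint=False)
ring=lambda d,z:np.c_[d/2*np.cos(A),d/2*np.sin(A),0*A+z]
def cyl(*rz): return [np.r_[ring(*a),ring(*b)] for a,b in zip(rz,rz[1:])]
def box(x,y,z): return [np.array([[i*x/2,j*y/2,k*z] for i in(-1,1) for j in(-1,1) for k in(0,1)])]
M=dict(large_bottle=cyl((.060,0),(.060,.110),(.032,.117),(.032,.135)),
 amber_bottle=cyl((.048,0),(.048,.080),(.025,.088),(.025,.105)),
 small_bottle=cyl((.038,0),(.038,.058),(.020,.065),(.020,.078)),
 solvent_bottle=cyl((.068,0),(.068,.138),(.034,.148),(.034,.165)),
 open_amber_bottle=cyl((.048,0),(.048,.076),(.021,.084),(.021,.095)),
 slide_cassette=box(.07,.022,.052))
for n in("wide","medium","narrow","slot"): M["insert_"+n]=box(.09,.086,.03)
def sil(parts,pose,K,W,S=4):
    x,y,z,t=pose; m=np.zeros((400*S,640*S),np.uint8); Rz=R.from_euler('z',t).as_matrix()
    for p in parts:
        u=proj(p@Rz.T+[x,y,z],K,W); h=cv2.convexHull((u*S+S/2).astype(np.float32)).round().astype(np.int32)
        cv2.fillConvexPoly(m,h,1)
    return cv2.resize(m.astype(np.float32),(640,400),interpolation=cv2.INTER_AREA)
def fit(name,mask,K,W,z=0,yaw=None):
    mk=mask.astype(np.float32); v,u=np.nonzero(mask)
    p0=ray((u.mean(),v.mean()),z+.03,K,W)[:2]
    def c(q): s=sil(M[name],(q[0],q[1],z,q[2] if yaw is not None else 0),K,W); return 1-np.minimum(s,mk).sum()/np.maximum(s,mk).sum()
    best=None
    for t in (yaw if yaw is not None else [None]):
        q0=list(p0)+([] if t is None else [t])
        sx=np.array([q0]+[np.array(q0)+np.eye(len(q0))[i]*[.02,.02,.3][i] for i in range(len(q0))])
        r=minimize(c,q0,method='Nelder-Mead',options=dict(initial_simplex=sx,xatol=2e-4,fatol=1e-4))
        if best is None or r.fun<best.fun: best=r
    return best.x,1-best.fun
def tool(s=None):
    s=s or status.read_state(); T=np.eye(4); T[:3,:3]=R.from_rotvec(s["tcp_rot"]).as_matrix(); T[:3,3]=s["tool_pos"]; return T
E
python3 - <<'E'
from h import *
for cam in("scene","side"):
    p=read_camera(cam);K,W=p["intrinsics"],p["world_from_camera"]
    for n in M:
        for d in masks_of(p,n)[:2]:
            if d["score"]<.3: continue
            ins="insert" in n
            q,i=fit(n,d["mask"],K,W,.003 if ins else 0,[0,.8,1.6,2.4] if n=="slide_cassette" else [-.4,0,.4] if ins else None)
            print(cam,n,round(d["score"],2),np.round(d["bbox"]).astype(int),q.round(4),"iou",round(i,3))
    if cam=="scene": cv2.imwrite("pics/s1.png",cv2.resize(p["color"][70:350,160:430,::-1],None,fx=2.1,fy=2.1,interpolation=cv2.INTER_CUBIC))
E
```

```text
scene large_bottle 0.94 [223 264 253 314] [0.5358 0.3682] iou 0.861
scene amber_bottle 0.83 [239 305 261 339] [0.4645 0.4134] iou 0.882
scene amber_bottle 0.41 [265 253 287 281] [0.4952 0.2531] iou 0.83
scene small_bottle 0.65 [293 300 307 325] [0.373  0.3256] iou 0.88
scene solvent_bottle 0.95 [337  77 362 121] [ 0.6692 -0.4306] iou 0.877
scene open_amber_bottle 0.9 [265 251 288 280] [0.4956 0.2521] iou 0.91
scene slide_cassette 0.75 [262 211 274 240] [0.6084 0.1368 2.482 ] iou 0.783
scene slide_cassette 0.47 [377 132 410 158] [ 0.449  -0.3616  0.061 ] iou 0.657
scene insert_wide 0.63 [339 155 377 185] [ 0.4988 -0.2038 -0.1447] iou 0.721
scene insert_medium 0.79 [378 129 414 158] [ 0.451  -0.3743 -0.1371] iou 0.748
scene insert_medium 0.55 [262 212 276 240] [ 0.602   0.1229 -0.825 ] iou 0.279
scene insert_narrow 0.77 [320 167 360 199] [ 0.5226 -0.1101 -0.2756] iou 0.919
scene insert_slot 0.67 [359 144 394 171] [ 0.4755 -0.2882 -0.2382] iou 0.75
side large_bottle 0.76 [236 149 250 168] [0.6664 0.4507] iou 0.377
side amber_bottle 0.64 [363 198 394 220] [ 0.4724 -0.1916] iou 0.457
side solvent_bottle 0.55 [449 163 465 211] [ 0.6694 -0.4206] iou 0.543
side slide_cassette 0.51 [297 174 317 188] [0.6045 0.137  2.7257] iou 0.857
side insert_wide 0.57 [362 200 394 220] [ 0.514  -0.1841 -0.181 ] iou 0.744
side insert_wide 0.57 [406 216 446 238] [ 0.4572 -0.3613 -0.2287] iou 0.857
side insert_medium 0.58 [407 216 448 238] [ 0.4571 -0.3614 -0.2084] iou 0.812
side insert_narrow 0.62 [342 193 377 207] [ 0.5332 -0.0977 -0.0049] iou 0.695
side insert_slot 0.9 [386 208 421 228] [ 0.4831 -0.2717 -0.1027] iou 0.77
side insert_slot 0.69 [363 202 393 219] [ 0.5075 -0.1816  0.0103] iou 0.707
```

View pics/s1.png

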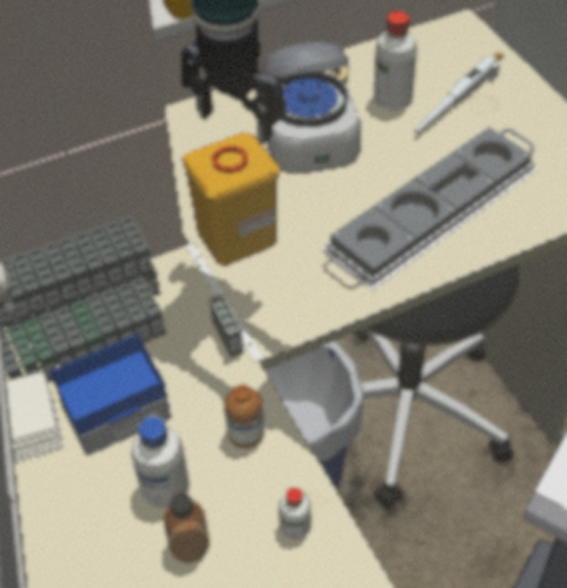

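Reading the crop from the left, the pocket order is narrow, wide, slot, medium. Of the two amber bottles, the one at full-image (248,320) has the cap; the one at (276,267) is open. Next I'll write a move-planning helper and start.

```bash
cat >> h.py <<'E'
def plan(target,psi_deg,claw=1,rowmax=.040,cmd=None):
    s=status.read_state(); T=tool(s)
    psi=np.degrees(np.arctan2(T[1,1],T[0,1])); d=np.array(target)-T[:3,3]
    a=(psi_deg-psi+180)%360-180
    n=int(max(np.ceil(np.linalg.norm(d)/rowmax),np.ceil(abs(a)/7.05),1))
    rows=[]
    for i in range(n):
        p=np.radians(psi+a*i/n); w=d/n
        rows.append([0,0,round(-a/n,1),round(-np.sin(p)*w[0]+np.cos(p)*w[1],4),round(np.cos(p)*w[0]+np.sin(p)*w[1],4),round(-w[2],4),claw])
    print(f"t={s['time']:.2f} pos={T[:3,3].round(4)} psi={psi:.1f} tilt={np.degrees(np.arccos(-T[2,2])):.2f} w={s['width']:.2f} grip={s['grip_force']:.1f}  n={n}")
    for i in range(0,n,8): print(str([[float(v) for v in r] for r in rows[i:i+8]]).replace("0.0,","0,"))
E
python3 - <<'E'
from h import *
p=read_camera("wrist"); print(p["mount"].round(3),p["intrinsics"].round(1), {k:v for k,v in p.items() if k not in("color","mount","intrinsics")})
p=read_camera("scene")
for uv in((212,253),(240,267),(190,262)): print(ray(uv,.04,p["intrinsics"],p["world_from_camera"]).round(3))
plan((.536,.368,.30),58)
E
```

```text
[[-0.     0.952  0.307  0.079]
 [ 1.     0.     0.     0.001]
 [ 0.     0.307 -0.952 -0.168]
 [ 0.     0.     0.     1.   ]] [[293.6   0.  323.6]
 [  0.  293.6 198.6]
 [  0.    0.    1. ]] {'shot': 5}
[0.668 0.304 0.04 ]
[0.577 0.3   0.04 ]
[0.698 0.357 0.04 ]
t=1.30 pos=[0.675  0.     0.2061] psi=-0.0 tilt=0.00 w=1.00 grip=0.0  n=11
[[0, 0, -5.3, 0.0335, -0.0126, -0.0085, 1.0], [0, 0, -5.3, 0.0345, -0.0095, -0.0085, 1.0], [0, 0, -5.3, 0.0352, -0.0063, -0.0085, 1.0], [0, 0, -5.3, 0.0356, -0.003, -0.0085, 1.0], [0, 0, -5.3, 0.0358, 0.0002, -0.0085, 1.0], [0, 0, -5.3, 0.0356, 0.0035, -0.0085, 1.0], [0, 0, -5.3, 0.0351, 0.0068, -0.0085, 1.0], [0, 0, -5.3, 0.0343, 0.01, -0.0085, 1.0]]
[[0, 0, -5.3, 0.0333, 0.0131, -0.0085, 1.0], [0, 0, -5.3, 0.0319, 0.0161, -0.0085, 1.0], [0, 0, -5.3, 0.0303, 0.019, -0.0085, 1.0]]
```

Emit:
drive_tool:
  rows:
    - [0,0,-5.3,0.0335,-0.0125,-0.0085,1]
    - [0,0,-5.3,0.0345,-0.0095,-0.0085,1]
    - [0,0,-5.3,0.035,-0.0065,-0.0085,1]
    - [0,0,-5.3,0.0355,-0.003,-0.0085,1]
    - [0,0,-5.3,0.036,0,-0.0085,1]
    - [0,0,-5.3,0.0355,0.0035,-0.0085,1]
    - [0,0,-5.3,0.035,0.007,-0.0085,1]
    - [0,0,-5.3,0.0345,0.01,-0.0085,1]

```text
time: 1.97
tool_pos: [0.5726, 0.2688, 0.2747]
tcp_rot: [1.261, 2.877, 0.001]
wrist_force: [0.4, 0.3, 0.8]
width: 1.001
grip_force: 0.0
```

Emit:
drive_tool:
  rows:
    - [0,0,-5.3,0.0335,0.013,-0.0085,1]
    - [0,0,-5.3,0.032,0.016,-0.0085,1]
    - [0,0,-5.3,0.03,0.019,-0.0085,1]
    - [0,0,0,0,0,0,1]
    - [0,0,0,0,0,0,1]

```text
time: 2.38
tool_pos: [0.5343, 0.3695, 0.3004]
tcp_rot: [0.853, 3.022, 0.002]
wrist_force: [0.1, -1.2, -0.3]
width: 1.0
grip_force: 0.0
```

```bash
cat >> h.py <<'E'
def wrist(names,show=None,thr=.3):
    T=tool(); p=read_camera("wrist"); K,W=p["intrinsics"],T@p["mount"]; out={}
    im=p["color"][:,:,::-1].copy()
    for n in names:
        for d in masks_of(p,n)[:2]:
            if d["score"]<thr: continue
            ins="insert" in n
            q,i=fit(n,d["mask"],K,W,.003 if ins else 0,[0,.8,1.6,2.4] if n=="slide_cassette" else [-.27] if ins else None)
            print(n,round(d["score"],2),np.round(d["bbox"]).astype(int),q.round(4),"iou",round(i,3))
            s=sil(M[n],(q[0],q[1],.003 if ins else 0,q[2] if len(q)>2 else 0),K,W)
            cv2.drawContours(im,cv2.findContours((s>.5).astype(np.uint8),0,1)[0],-1,(0,255,0),1)
            out.setdefault(n,q)
    if show: cv2.imwrite(f"pics/{show}.png",im)
    return out
E
python3 - <<'E'
from h import *
o=wrist(["large_bottle","amber_bottle","small_bottle","open_amber_bottle","slide_cassette"],"w1")
if "large_bottle" in o: plan((*o["large_bottle"],.16),58)
E
```

```text
large_bottle 0.97 [300 138 346 191] [0.5316 0.3725] iou 0.85
amber_bottle 0.95 [308  82 346 120] [0.4648 0.4141] iou 0.883
small_bottle 0.66 [214  60 257  91] [0.3737 0.3282] iou 0.939
open_amber_bottle 0.65 [224 159 267 202] [0.4976 0.2543] iou 0.929
slide_cassette 0.86 [221 239 240 276] [ 0.6013  0.1468 -0.6945] iou 0.259
t=2.68 pos=[0.5354 0.366  0.299 ] psi=58.2 tilt=0.06 w=1.00 grip=0.0  n=4
[[0, 0, 0, 0.0016, 0.0009, 0.0348, 1.0], [0, 0, 0, 0.0016, 0.0009, 0.0348, 1.0], [0, 0, 0, 0.0016, 0.0009, 0.0348, 1.0], [0, 0, 0, 0.0016, 0.0009, 0.0348, 1.0]]
```

View pics/w1.png

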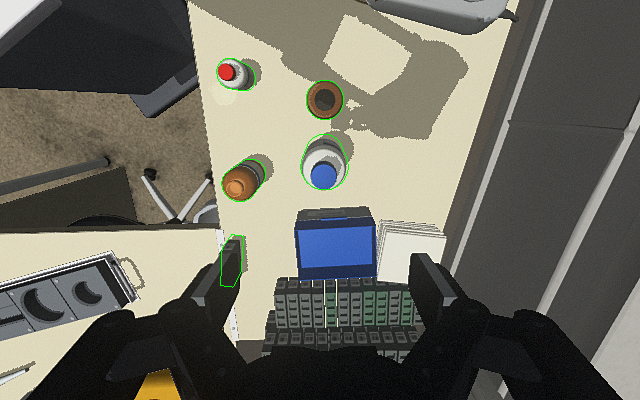

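The wrist view shows all the items, with the large bottle's blue cap at (323,176). The silhouette fit runs slightly long toward row 135, so I'll cross-check it with the cap centre.

```bash
cat >> h.py <<'E'
def capc(name_hsv,z,roi=None,img=None):
    T=tool(); p=read_camera("wrist"); K,W=p["intrinsics"],T@p["mount"]
    hsv=cv2.cvtColor(p["color"],cv2.COLOR_RGB2HSV); m=cv2.inRange(hsv,*[np.array(a) for a in name_hsv])
    if roi: r=np.zeros_like(m); r[roi[1]:roi[3],roi[0]:roi[2]]=1; m*=r
    n,l,st,c=cv2.connectedComponentsWithStats(m); k=1+st[1:,4].argmax()
    print("cap px",c[k].round(1),st[k],"world",ray(c[k],z,K,W).round(4))
    return ray(c[k],z,K,W)
BLUE=((100,120,40),(130,255,255))
E
python3 - <<'E'
from h import *
c=capc(BLUE,.135,(290,140,360,200)); plan((.534,.371,.16),58)
E
```

```text
cap px [325.7 174.5] [313 162  26  26 507] world [0.5367 0.3685 0.135 ]
t=2.73 pos=[0.5354 0.3662 0.2992] psi=58.2 tilt=0.04 w=1.00 grip=0.0  n=4
[[0, 0, 0, 0.0009, 0.0008, 0.0348, 1.0], [0, 0, 0, 0.0009, 0.0008, 0.0348, 1.0], [0, 0, 0, 0.0009, 0.0008, 0.0348, 1.0], [0, 0, 0, 0.0009, 0.0008, 0.0348, 1.0]]
```

Emit:
drive_tool:
  rows:
    - [0,0,0,0.0015,0.0025,0.038,1]
    - [0,0,0,0,0,0.038,1]
    - [0,0,0,0,0,0.038,1]
    - [0,0,0,0,0,0.038,1]
    - [0,0,0,0,0,0.038,1]
    - [0,0,0,0,0,0.034,1]
    - [0,0,0,0,0,0,1]
    - [0,0,0,0,0,0,1]

```text
time: 3.4
tool_pos: [0.5332, 0.3684, 0.073]
tcp_rot: [-0.859, -3.018, 0.007]
wrist_force: [0.4, -0.4, 0.7]
width: 1.002
grip_force: 0.0
```

Emit:
drive_tool:
  rows:
    - [0,0,0,0,0,0,0.4]
    - [0,0,0,0,0,0,0.4]
    - [0,0,0,0,0,0,0.4]
    - [0,0,0,0,0,0,0.4]
    - [0,0,0,0,0,0,0.4]
    - [0,0,0,0,0,0,0.4]
  force: 50

```text
time: 3.9
tool_pos: [0.5374, 0.3717, 0.0802]
tcp_rot: [0.857, 3.018, 0.007]
wrist_force: [-2.0, -2.2, 5.9]
width: 0.666
grip_force: 52.1
```

Emit:
drive_tool:
  rows:
    - [0,0,0,0,0,-0.02,0.4]
    - [0,0,0,0,0,-0.035,0.4]
    - [0,0,0,0,0,-0.04,0.4]
    - [0,0,0,0,0,-0.04,0.4]
    - [0,0,0,0,0,-0.04,0.4]
    - [0,0,0,0,0,-0.03,0.4]
    - [0,0,0,0,0,0,0.4]

```text
time: 4.48
tool_pos: [0.5391, 0.3731, 0.2931]
tcp_rot: [0.854, 3.01, 0.022]
wrist_force: [1.6, 0.6, -1.1]
width: 0.667
grip_force: 54.2
```

```bash
python3 - <<'E'
from h import *
plan((.48,-.26,.29),-15,.4)
E
```

```text
t=4.48 pos=[0.5391 0.3731 0.2931] psi=58.3 tilt=1.08 w=0.67 grip=54.2  n=16
[[0, 0, 4.6, -0.0176, -0.0356, 0.0002, 0.4], [0, 0, 4.6, -0.0204, -0.0341, 0.0002, 0.4], [0, 0, 4.6, -0.0231, -0.0323, 0.0002, 0.4], [0, 0, 4.6, -0.0256, -0.0304, 0.0002, 0.4], [0, 0, 4.6, -0.0279, -0.0283, 0.0002, 0.4], [0, 0, 4.6, -0.0301, -0.0259, 0.0002, 0.4], [0, 0, 4.6, -0.0321, -0.0234, 0.0002, 0.4], [0, 0, 4.6, -0.0339, -0.0208, 0.0002, 0.4]]
[[0, 0, 4.6, -0.0354, -0.018, 0.0002, 0.4], [0, 0, 4.6, -0.0367, -0.0151, 0.0002, 0.4], [0, 0, 4.6, -0.0378, -0.0122, 0.0002, 0.4], [0, 0, 4.6, -0.0387, -0.0091, 0.0002, 0.4], [0, 0, 4.6, -0.0393, -0.006, 0.0002, 0.4], [0, 0, 4.6, -0.0396, -0.0028, 0.0002, 0.4], [0, 0, 4.6, -0.0397, 0.0004, 0.0002, 0.4], [0, 0, 4.6, -0.0396, 0.0035, 0.0002, 0.4]]
```

Emit:
drive_tool:
  rows:
    - [0,0,4.6,-0.0175,-0.0355,0,0.4]
    - [0,0,4.6,-0.0205,-0.034,0,0.4]
    - [0,0,4.6,-0.023,-0.0325,0,0.4]
    - [0,0,4.6,-0.0255,-0.0305,0,0.4]
    - [0,0,4.6,-0.028,-0.0285,0,0.4]
    - [0,0,4.6,-0.03,-0.026,0,0.4]
    - [0,0,4.6,-0.032,-0.0235,0,0.4]
    - [0,0,4.6,-0.034,-0.021,0,0.4]

```text
time: 5.15
tool_pos: [0.5036, 0.0521, 0.2811]
tcp_rot: [1.772, 2.593, 0.002]
wrist_force: [0.7, -0.3, -2.0]
width: 0.665
grip_force: 54.4
```

Emit:
drive_tool:
  rows:
    - [0,0,4.6,-0.0355,-0.018,0,0.4]
    - [0,0,4.6,-0.0365,-0.015,0,0.4]
    - [0,0,4.6,-0.038,-0.012,0,0.4]
    - [0,0,4.6,-0.0385,-0.009,0,0.4]
    - [0,0,4.6,-0.0395,-0.006,0,0.4]
    - [0,0,4.6,-0.0395,-0.003,0,0.4]
    - [0,0,4.6,-0.0395,0,0,0.4]
    - [0,0,4.6,-0.0395,0.0035,0,0.4]

```text
time: 5.82
tool_pos: [0.4727, -0.264, 0.2812]
tcp_rot: [2.5, 1.9, 0.001]
wrist_force: [1.4, -0.1, -2.3]
width: 0.668
grip_force: 54.4
```

Emit:
drive_tool:
  rows:
    - [0,0,0,0,0,0,0.4]
    - [0,0,0,0,0,0,0.4]
    - [0,0,0,0,0,0,0.4]

```text
time: 6.07
tool_pos: [0.4732, -0.262, 0.2806]
tcp_rot: [-2.498, -1.905, -0.001]
wrist_force: [-0.0, 0.8, -2.4]
width: 0.665
grip_force: 54.4
```

```bash
python3 - <<'E'
from h import *
wrist(["insert_wide","insert_narrow","insert_slot","insert_medium"],"w2")
plan((.4991,-.195,.29),-15,.4)
E
```

```text
insert_wide 0.74 [289  74 365 140] [ 0.4979 -0.1893 -0.2483] iou 0.975
insert_narrow 0.95 [291   3 362  70] [ 0.5208 -0.1032 -0.2599] iou 0.986
insert_slot 0.85 [294 135 361 195] [ 0.4761 -0.2745 -0.2379] iou 0.557
t=6.32 pos=[ 0.4738 -0.2609  0.2808] psi=-15.2 tilt=0.02 w=0.66 grip=54.4  n=2
[[0, 0, -0.1, 0.0351, 0.0036, -0.0046, 0.4], [0, 0, -0.1, 0.0351, 0.0037, -0.0046, 0.4]]
```

View pics/w2.png

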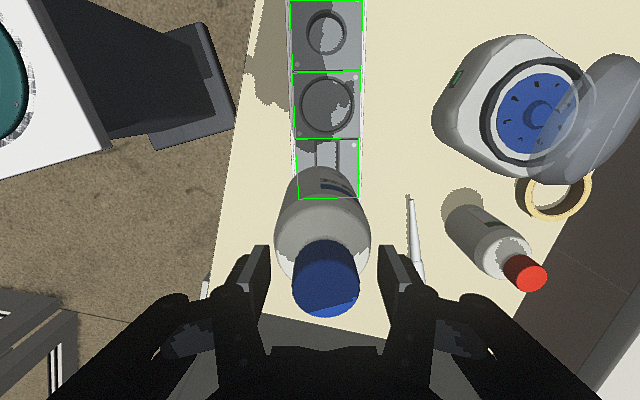

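The held bottle shows at (322,245), and the pocket outlines fit well: wide (330,105), narrow (326,32). Next I'll measure the bottle's offset in the hand.

```bash
cat >> h.py <<'E'
def held(name,dz,show=None):
    T=tool(); p=read_camera("wrist"); K,W=p["intrinsics"],T@p["mount"]; psi=np.arctan2(T[1,1],T[0,1])
    ds=masks_of(p,name)[:2]
    for d in ds:
        m=d["mask"]
        for z in (dz-.004,dz,dz+.004):
            q,i=fit(name,m,K,W,T[2,3]-z,[psi] if name=="slide_cassette" else None)
            e=np.r_[q[:2],0]-[*T[:2,3],0]
            print(name,round(d["score"],2),np.round(d["bbox"]).astype(int),"z",z,"off tool xy",(e[:2]@T[:2,:2]).round(4),"iou",round(i,3), np.degrees(q[2]-psi).round(1) if len(q)>2 else "")
E
python3 - <<'E'
from h import *
held("large_bottle",.078)
E
```

```text
large_bottle 0.56 [274 165 374 317] z 0.074 off tool xy [0.0059 0.0007] iou 0.815 
large_bottle 0.56 [274 165 374 317] z 0.078 off tool xy [ 0.0018 -0.0006] iou 0.849 
large_bottle 0.56 [274 165 374 317] z 0.082 off tool xy [-0.0003 -0.0003] iou 0.872
```

```bash
python3 - <<'E'
from h import *
plan((.4977,-.190,.28),-14.6,.4)
E
```

```text
t=6.42 pos=[ 0.4737 -0.2612  0.2807] psi=-15.2 tilt=0.02 w=0.67 grip=54.4  n=2
[[0, 0, -0.3, 0.0375, 0.0022, 0.0004, 0.4], [0, 0, -0.3, 0.0375, 0.0024, 0.0004, 0.4]]
```

Emit:
drive_tool:
  rows:
    - [0,0,-0.3,0.0375,0.0022,0,0.4]
    - [0,0,-0.3,0.0375,0.0024,0,0.4]
    - [0,0,0,0,0,0.03,0.4]
    - [0,0,0,0,0,0.038,0.4]
    - [0,0,0,0,0,0.035,0.4]
    - [0,0,0,0,0,0.035,0.4]
    - [0,0,0,0,0,0.015,0.4]
    - [0,0,0,0,0,0,0.4]

```text
time: 7.08
tool_pos: [0.4935, -0.1885, 0.1222]
tcp_rot: [-2.479, -1.915, 0.008]
wrist_force: [-0.8, 0.4, -1.7]
width: 0.665
grip_force: 54.5
```

```bash
python3 - <<'E'
from h import *
plan((.4977,-.190,.12),-14.6,.4)
p=read_camera("wrist"); cv2.imwrite("pics/w3.png",p["color"][:,:,::-1])
E
```

```text
t=7.08 pos=[ 0.4935 -0.1885  0.1222] psi=-14.6 tilt=0.58 w=0.67 grip=54.5  n=1
[[0, 0, -0, -0.0004, 0.0044, 0.0022, 0.4]]
```

View pics/w3.png

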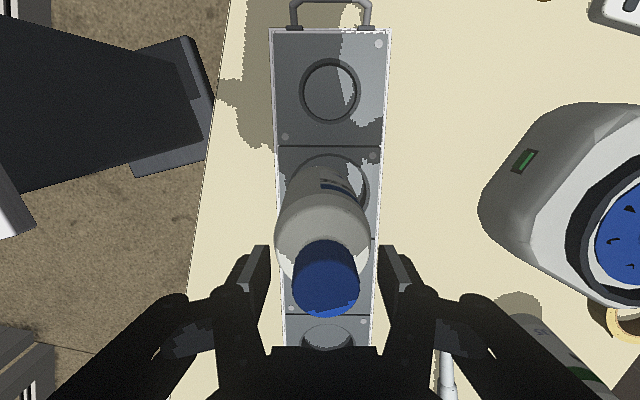

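The bottle hangs over the wide pocket, a few millimetres left of its centre (pocket about (331,190)). I'll let it settle and re-read.

Emit:
drive_tool:
  rows:
    - [0,0,0,0,0,0,0.4]
    - [0,0,0,0,0,0,0.4]

```text
time: 7.3
tool_pos: [0.4994, -0.1916, 0.1301]
tcp_rot: [2.484, 1.917, 0.003]
wrist_force: [0.3, -0.5, -2.9]
width: 0.672
grip_force: 54.5
```

```bash
python3 - <<'E'
from h import *
plan((.4977,-.190,.09),-14.6,.4)
held("large_bottle",.078)
E
```

```text
t=7.30 pos=[ 0.4994 -0.1916  0.1301] psi=-14.7 tilt=0.25 w=0.67 grip=54.5  n=2
[[0, 0, -0, 0.0006, -0.001, 0.02, 0.4], [0, 0, -0, 0.0006, -0.001, 0.02, 0.4]]
large_bottle 0.58 [275 168 371 318] z 0.074 off tool xy [ 0.0056 -0.0003] iou 0.8 
large_bottle 0.58 [275 168 371 318] z 0.078 off tool xy [ 0.0024 -0.0003] iou 0.839 
large_bottle 0.58 [275 168 371 318] z 0.082 off tool xy [-0.0009 -0.0005] iou 0.87
```

Emit:
drive_tool:
  rows:
    - [0,0,0,0,-0.001,0.008,0.4]
    - [0,0,0,0,0,0.008,0.4]
    - [0,0,0,0,0,0.008,0.4]
    - [0,0,0,0,0,0.005,0.4]
    - [0,0,0,0,0,0,0.4]
    - [0,0,0,0,0,0,0.4]

```text
time: 7.9
tool_pos: [0.4959, -0.1905, 0.0977]
tcp_rot: [-2.486, -1.918, 0.001]
wrist_force: [-0.4, 0.5, -2.4]
width: 0.662
grip_force: 54.6
```

Emit:
drive_tool:
  rows:
    - [0,0,0,0,0.001,0.004,0.4]
    - [0,0,0,0,0,0.004,0.4]
    - [0,0,0,0,0,0.002,0.4]
    - [0,0,0,0,0,0,0.4]
    - [0,0,0,0,0,0,0.4]

```text
time: 8.32
tool_pos: [0.4977, -0.1911, 0.0891]
tcp_rot: [2.487, 1.919, 0.0]
wrist_force: [-2.0, 0.8, 2.5]
width: 0.664
grip_force: 55.1
```

Emit:
drive_tool:
  rows:
    - [0,0,0,0,0,0.001,0.4]
    - [0,0,0,0,0,0,0.4]
    - [0,0,0,0,0,0,0.7]
    - [0,0,0,0,0,0,0.8]
    - [0,0,0,0,0,0,0.9]
    - [0,0,0,0,0,0,0.95]
    - [0,0,0,0,0,0,0.95]
    - [0,0,0,0,0,0,0.95]

```text
time: 8.98
tool_pos: [0.4975, -0.191, 0.0875]
tcp_rot: [-2.487, -1.919, -0.0]
wrist_force: [-0.1, 0.5, -0.5]
width: 0.949
grip_force: 0.0
```

Emit:
drive_tool:
  rows:
    - [0,0,0,0,0,-0.02,0.95]
    - [0,0,0,0,0,-0.035,0.95]
    - [0,0,0,0,0,-0.04,0.95]
    - [0,0,0,0,0,-0.04,0.95]
    - [0,0,0,0,0,-0.04,0.95]
    - [0,0,0,0,0,-0.02,0.95]
    - [0,0,0,0,0,0,0.95]

```text
time: 9.57
tool_pos: [0.5009, -0.1924, 0.29]
tcp_rot: [2.479, 1.912, 0.009]
wrist_force: [0.7, -0.7, 0.6]
width: 0.954
grip_force: 0.0
```

```bash
python3 - <<'E'
from h import *
p=read_camera("wrist"); cv2.imwrite("pics/w4.png",p["color"][:,:,::-1])
plan((.4646,.4138,.29),58,1)
E
```

```text
t=9.62 pos=[ 0.4995 -0.1918  0.2866] psi=-14.7 tilt=0.43 w=0.95 grip=0.0  n=16
[[0, 0, -4.5, 0.0361, -0.0117, -0.0002, 1.0], [0, 0, -4.5, 0.0369, -0.0088, -0.0002, 1.0], [0, 0, -4.5, 0.0375, -0.0059, -0.0002, 1.0], [0, 0, -4.5, 0.0378, -0.0029, -0.0002, 1.0], [0, 0, -4.5, 0.0379, 0.0001, -0.0002, 1.0], [0, 0, -4.5, 0.0378, 0.0031, -0.0002, 1.0], [0, 0, -4.5, 0.0374, 0.0061, -0.0002, 1.0], [0, 0, -4.5, 0.0368, 0.0091, -0.0002, 1.0]]
[[0, 0, -4.5, 0.036, 0.0119, -0.0002, 1.0], [0, 0, -4.5, 0.0349, 0.0148, -0.0002, 1.0], [0, 0, -4.5, 0.0336, 0.0175, -0.0002, 1.0], [0, 0, -4.5, 0.0322, 0.0201, -0.0002, 1.0], [0, 0, -4.5, 0.0305, 0.0226, -0.0002, 1.0], [0, 0, -4.5, 0.0286, 0.0249, -0.0002, 1.0], [0, 0, -4.5, 0.0265, 0.0271, -0.0002, 1.0], [0, 0, -4.5, 0.0243, 0.0291, -0.0002, 1.0]]
```

View pics/w4.png

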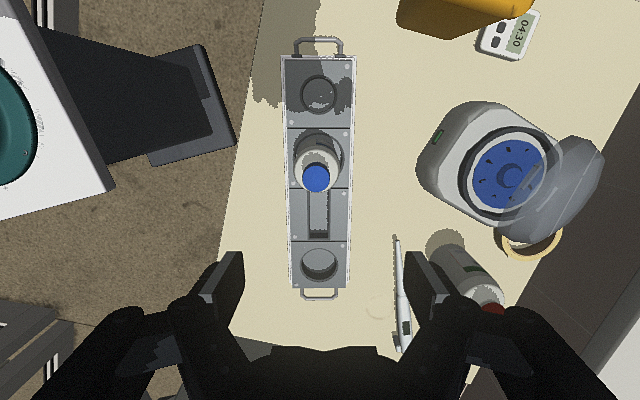

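The blue-capped bottle stands upright in the wide pocket at (316,165). Next is the capped amber bottle, keeping the same yaw.

Emit:
drive_tool:
  rows:
    - [0,0,0,0.0385,-0.0125,0,1]
    - [0,0,0,0.0385,-0.0125,0,1]
    - [0,0,0,0.0385,-0.0125,0,1]
    - [0,0,0,0.0385,-0.0125,0,1]
    - [0,0,0,0.0385,-0.0125,0,1]
    - [0,0,0,0.0385,-0.0125,0,1]
    - [0,0,0,0.0385,-0.0125,0,1]
    - [0,0,0,0.0385,-0.0125,0,1]

```text
time: 10.28
tool_pos: [0.4772, 0.1339, 0.2803]
tcp_rot: [-2.487, -1.918, 0.005]
wrist_force: [0.8, -0.1, -0.5]
width: 0.997
grip_force: 0.0
```

Emit:
drive_tool:
  rows:
    - [0,0,0,0.0385,-0.0125,0,1]
    - [0,0,0,0.0385,-0.0125,0,1]
    - [0,0,0,0.0385,-0.0125,0,1]
    - [0,0,0,0.0385,-0.0125,0,1]
    - [0,0,0,0.0385,-0.0125,0,1]
    - [0,0,0,0.0385,-0.0125,0,1]
    - [0,0,0,0.0385,-0.0125,0,1]
    - [0,0,0,0,0,0,1]

```text
time: 10.95
tool_pos: [0.4603, 0.4211, 0.2789]
tcp_rot: [-2.48, -1.923, 0.005]
wrist_force: [0.9, 0.7, 0.3]
width: 1.001
grip_force: 0.0
```

Emit:
drive_tool:
  rows:
    - [0,0,0,0,0,0,1]
    - [0,0,0,0,0,0,1]
    - [0,0,0,0,0,0,1]

```text
time: 11.2
tool_pos: [0.4624, 0.4137, 0.2814]
tcp_rot: [2.488, 1.918, -0.003]
wrist_force: [0.1, -0.6, 0.6]
width: 0.998
grip_force: 0.0
```

```bash
python3 - <<'E'
from h import *
o=wrist(["amber_bottle","small_bottle","open_amber_bottle"],"w5")
q=o.get("amber_bottle",[.4646,.4138]); plan((*q,.042),-14.6,1)
E
```

```text
amber_bottle 0.58 [306 139 342 184] [0.4652 0.4172] iou 0.918
small_bottle 0.92 [269 211 296 250] [0.3736 0.3285] iou 0.906
open_amber_bottle 0.77 [354 229 393 279] [0.4974 0.2536] iou 0.926
t=11.40 pos=[0.463  0.414  0.2828] psi=-14.8 tilt=0.02 w=1.00 grip=0.0  n=7
[[0, 0, -0, 0.0005, 0.0002, 0.0344, 1.0], [0, 0, -0, 0.0005, 0.0002, 0.0344, 1.0], [0, 0, -0, 0.0005, 0.0002, 0.0344, 1.0], [0, 0, -0, 0.0005, 0.0002, 0.0344, 1.0], [0, 0, -0, 0.0005, 0.0002, 0.0344, 1.0], [0, 0, -0, 0.0005, 0.0002, 0.0344, 1.0], [0, 0, -0, 0.0005, 0.0002, 0.0344, 1.0]]
```

View pics/w5.png

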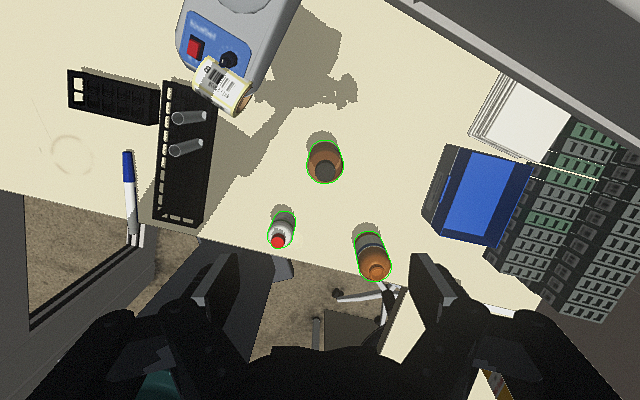

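The capped amber bottle is directly below, at (325,165); its dark cap is visible and the area around it is clear. I'll descend and grip.

Emit:
drive_tool:
  rows:
    - [0,0,0,0.002,0.0015,0.038,1]
    - [0,0,0,0,0,0.038,1]
    - [0,0,0,0,0,0.038,1]
    - [0,0,0,0,0,0.038,1]
    - [0,0,0,0,0,0.038,1]
    - [0,0,0,0,0,0.038,1]
    - [0,0,0,0,0,0.011,1]
    - [0,0,0,0,0,0,1]

```text
time: 12.07
tool_pos: [0.4619, 0.4137, 0.0395]
tcp_rot: [2.488, 1.918, -0.013]
wrist_force: [0.1, 0.2, 0.2]
width: 0.999
grip_force: 0.0
```

Emit:
drive_tool:
  rows:
    - [0,0,0,0,0,0,1]
    - [0,0,0,0,0,0,0.3]
    - [0,0,0,0,0,0,0.3]
    - [0,0,0,0,0,0,0.3]
    - [0,0,0,0,0,0,0.3]
    - [0,0,0,0,0,0,0.3]
    - [0,0,0,0,0,0,0.3]
  force: 45

```text
time: 12.65
tool_pos: [0.4662, 0.4184, 0.0468]
tcp_rot: [-2.487, -1.919, -0.008]
wrist_force: [-0.4, 0.2, 5.9]
width: 0.543
grip_force: 45.6
```

Emit:
drive_tool:
  rows:
    - [0,0,0,0,0,-0.02,0.3]
    - [0,0,0,0,0,-0.035,0.3]
    - [0,0,0,0,0,-0.04,0.3]
    - [0,0,0,0,0,-0.04,0.3]
    - [0,0,0,0,0,-0.04,0.3]
    - [0,0,0,0,0,-0.04,0.3]
    - [0,0,0,0,0,-0.01,0.3]
    - [0,0,0,0,0,0,0.3]

```text
time: 13.32
tool_pos: [0.4669, 0.4188, 0.2754]
tcp_rot: [-2.487, -1.919, -0.018]
wrist_force: [0.5, 1.1, -1.5]
width: 0.544
grip_force: 46.9
```

```bash
python3 - <<'E'
from h import *
plan((.475,-.277,.265),-14.6,.3)
E
```

```text
t=13.32 pos=[0.4669 0.4188 0.2754] psi=-14.7 tilt=0.66 w=0.54 grip=46.9  n=18
[[0, 0, -0, -0.0373, 0.0102, 0.0006, 0.3], [0, 0, -0, -0.0373, 0.0102, 0.0006, 0.3], [0, 0, -0, -0.0373, 0.0102, 0.0006, 0.3], [0, 0, -0, -0.0373, 0.0102, 0.0006, 0.3], [0, 0, -0, -0.0373, 0.0102, 0.0006, 0.3], [0, 0, -0, -0.0373, 0.0102, 0.0006, 0.3], [0, 0, -0, -0.0373, 0.0102, 0.0006, 0.3], [0, 0, -0, -0.0373, 0.0102, 0.0006, 0.3]]
[[0, 0, -0, -0.0373, 0.0102, 0.0006, 0.3], [0, 0, -0, -0.0373, 0.0102, 0.0006, 0.3], [0, 0, -0, -0.0373, 0.0102, 0.0006, 0.3], [0, 0, -0, -0.0373, 0.0102, 0.0006, 0.3], [0, 0, -0, -0.0373, 0.0102, 0.0006, 0.3], [0, 0, -0, -0.0373, 0.0102, 0.0006, 0.3], [0, 0, -0, -0.0373, 0.0102, 0.0006, 0.3], [0, 0, -0, -0.0373, 0.0102, 0.0006, 0.3]]
[[0, 0, -0, -0.0373, 0.0102, 0.0006, 0.3], [0, 0, -0, -0.0373, 0.0102, 0.0006, 0.3]]
```

Emit:
drive_tool:
  rows:
    - [0,0,0,-0.038,0.009,0,0.3]
    - [0,0,0,-0.038,0.009,0,0.3]
    - [0,0,0,-0.038,0.009,0,0.3]
    - [0,0,0,-0.038,0.009,0,0.3]
    - [0,0,0,-0.038,0.009,0,0.3]
    - [0,0,0,-0.038,0.009,0,0.3]
    - [0,0,0,-0.038,0.009,0,0.3]
    - [0,0,0,-0.038,0.009,0,0.3]

```text
time: 13.98
tool_pos: [0.4551, 0.1025, 0.2657]
tcp_rot: [-2.485, -1.919, 0.006]
wrist_force: [0.3, -0.2, -1.1]
width: 0.539
grip_force: 46.8
```

Emit:
drive_tool:
  rows:
    - [0,0,0,-0.038,0.009,0,0.3]
    - [0,0,0,-0.038,0.009,0,0.3]
    - [0,0,0,-0.038,0.009,0,0.3]
    - [0,0,0,-0.038,0.009,0,0.3]
    - [0,0,0,-0.038,0.009,0,0.3]
    - [0,0,0,-0.038,0.009,0,0.3]
    - [0,0,0,-0.038,0.009,0,0.3]
    - [0,0,0,-0.038,0.009,0,0.3]

```text
time: 14.65
tool_pos: [0.4477, -0.2091, 0.2658]
tcp_rot: [-2.485, -1.917, 0.002]
wrist_force: [1.4, -0.1, -2.2]
width: 0.543
grip_force: 46.8
```

Emit:
drive_tool:
  rows:
    - [0,0,0,-0.038,0.01,0,0.3]
    - [0,0,0,-0.038,0.01,0,0.3]
    - [0,0,0,-0.038,0.01,0,0.3]
    - [0,0,0,-0.034,0.01,0,0.3]
    - [0,0,0,0,0,0,0.3]
    - [0,0,0,0,0,0,0.3]
    - [0,0,0,0,0,0,0.3]

```text
time: 15.23
tool_pos: [0.4497, -0.36, 0.266]
tcp_rot: [-2.484, -1.915, 0.0]
wrist_force: [-0.7, 0.5, -1.0]
width: 0.544
grip_force: 46.8
```

```bash
python3 - <<'E'
from h import *
held("amber_bottle",.046)
wrist(["insert_narrow","insert_slot","insert_medium"],"w6")
plan((.4536,-.3597,.08),-14.6,.3)
E
```

```text
amber_bottle 0.73 [281 187 367 323] z 0.041999999999999996 off tool xy [0.0012 0.0009] iou 0.854 
amber_bottle 0.73 [281 187 367 323] z 0.046 off tool xy [-0.0024  0.0008] iou 0.895 
amber_bottle 0.73 [281 187 367 323] z 0.05 off tool xy [-0.0053  0.0008] iou 0.92 
amber_bottle 0.36 [290  55 364 132] z 0.041999999999999996 off tool xy [0.0757 0.0023] iou 0.459 
amber_bottle 0.36 [290  55 364 132] z 0.046 off tool xy [0.0766 0.002 ] iou 0.485 
amber_bottle 0.36 [290  55 364 132] z 0.05 off tool xy [0.0774 0.0023] iou 0.511 
insert_slot 0.91 [288  57 364 131] [ 0.4751 -0.2742 -0.2615] iou 0.985
insert_medium 0.75 [290 131 359 196] [ 0.4525 -0.3592 -0.2636] iou 0.947
t=15.53 pos=[ 0.451  -0.3601  0.2688] psi=-14.6 tilt=0.02 w=0.54 grip=46.8  n=5
[[0, 0, -0, 0.0002, 0.0005, 0.0378, 0.3], [0, 0, -0, 0.0002, 0.0005, 0.0378, 0.3], [0, 0, -0, 0.0002, 0.0005, 0.0378, 0.3], [0, 0, -0, 0.0002, 0.0005, 0.0378, 0.3], [0, 0, -0, 0.0002, 0.0005, 0.0378, 0.3]]
```

View pics/w6.png

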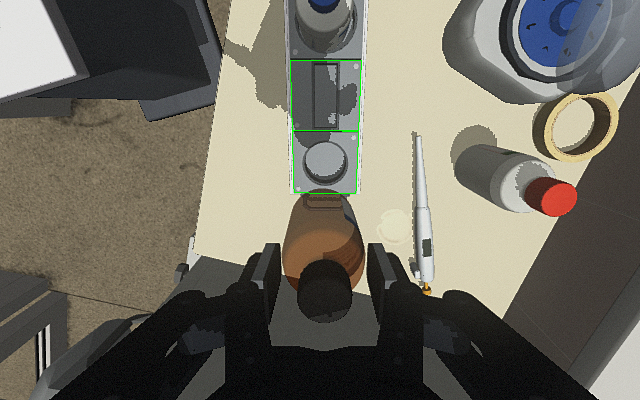

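The amber bottle is in hand at (322,240) and the medium pocket is clear at (325,162). I'll correct the position by about 3 mm and descend.

Emit:
drive_tool:
  rows:
    - [0,0,0,0.003,0.001,0.03,0.3]
    - [0,0,0,0,0,0.04,0.3]
    - [0,0,0,0,0,0.04,0.3]
    - [0,0,0,0,0,0.04,0.3]
    - [0,0,0,0,0,0.025,0.3]
    - [0,0,0,0,0,0.01,0.3]
    - [0,0,0,0,0,0,0.3]
    - [0,0,0,0,0,0,0.3]

```text
time: 16.2
tool_pos: [0.4532, -0.3587, 0.0845]
tcp_rot: [2.486, 1.919, 0.0]
wrist_force: [0.8, -0.9, -0.0]
width: 0.541
grip_force: 46.9
```

Emit:
drive_tool:
  rows:
    - [0,0,0,0,0,0,0.3]
    - [0,0,0,0,0,0,0.3]

```text
time: 16.37
tool_pos: [0.4545, -0.3601, 0.0867]
tcp_rot: [2.483, 1.916, 0.002]
wrist_force: [-0.3, 0.0, -1.0]
width: 0.54
grip_force: 46.9
```

```bash
python3 - <<'E'
from h import *
held("amber_bottle",.046)
wrist(["insert_slot","insert_medium"],"w7")
plan((.4535,-.3575,.062),-14.6,.3)
E
```

```text
amber_bottle 0.91 [283 187 368 322] z 0.041999999999999996 off tool xy [0.0013 0.0011] iou 0.854 
amber_bottle 0.91 [283 187 368 322] z 0.046 off tool xy [-0.0022  0.0005] iou 0.897 
amber_bottle 0.91 [283 187 368 322] z 0.05 off tool xy [-0.0054  0.0006] iou 0.923 
insert_slot 0.7 [252  17 390 153] [ 0.4753 -0.2739 -0.2601] iou 0.986
insert_medium 0.68 [259 153 382 252] [ 0.4525 -0.3595 -0.261 ] iou 0.59
t=16.62 pos=[ 0.453  -0.359   0.0846] psi=-14.7 tilt=0.10 w=0.54 grip=46.9  n=1
[[0, 0, -0.1, 0.0016, 0.0001, 0.0226, 0.3]]
```

View pics/w7.png

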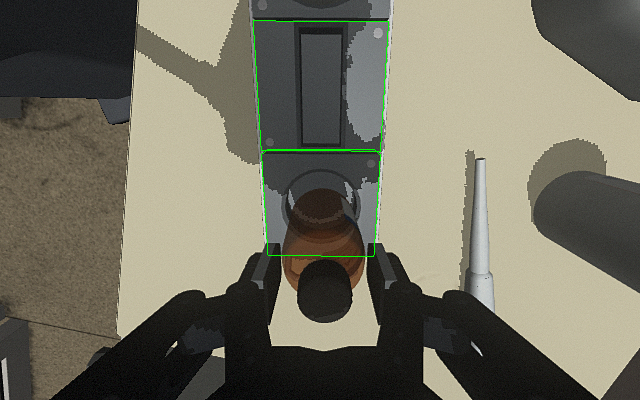

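The bottle's bottom lines up with the medium pocket near (321,205). I'll lower it gently.

Emit:
drive_tool:
  rows:
    - [0,0,0,0.0015,0,0.008,0.3]
    - [0,0,0,0,0,0.008,0.3]
    - [0,0,0,0,0,0.006,0.3]
    - [0,0,0,0,0,0.003,0.3]
    - [0,0,0,0,0,0,0.3]
    - [0,0,0,0,0,0,0.3]

```text
time: 17.12
tool_pos: [0.4524, -0.3567, 0.0578]
tcp_rot: [-2.486, -1.918, 0.0]
wrist_force: [-0.1, -0.7, -0.1]
width: 0.546
grip_force: 46.9
```

Emit:
drive_tool:
  rows:
    - [0,0,0,0,0,0.003,0.3]
    - [0,0,0,0,0,0.002,0.3]
    - [0,0,0,0,0,0,0.3]
    - [0,0,0,0,0,0,0.3]

```text
time: 17.45
tool_pos: [0.4534, -0.358, 0.0555]
tcp_rot: [2.486, 1.918, -0.0]
wrist_force: [-2.9, 1.3, 6.4]
width: 0.542
grip_force: 47.5
```

Contact is at the expected height, so I'll release, lift, and head for the small bottle.

Emit:
drive_tool:
  rows:
    - [0,0,0,0,0,0,0.6]
    - [0,0,0,0,0,0,0.7]
    - [0,0,0,0,0,0,0.8]
    - [0,0,0,0,0,0,0.85]
    - [0,0,0,0,0,0,0.85]

```text
time: 17.87
tool_pos: [0.4528, -0.357, 0.0534]
tcp_rot: [-2.487, -1.919, 0.0]
wrist_force: [-0.3, -0.6, 0.1]
width: 0.848
grip_force: 0.0
```

Emit:
drive_tool:
  rows:
    - [0,0,0,0,0,-0.02,0.85]
    - [0,0,0,0,0,-0.035,0.85]
    - [0,0,0,0,0,-0.04,0.85]
    - [0,0,0,0,0,-0.04,0.85]
    - [0,0,0,0,0,-0.04,0.85]
    - [0,0,0,0,0,-0.04,0.85]
    - [0,0,0,0,0,-0.01,0.85]
    - [0,0,0,0,0,0,0.85]

```text
time: 18.53
tool_pos: [0.4551, -0.359, 0.2843]
tcp_rot: [2.48, 1.913, 0.003]
wrist_force: [-0.4, 0.7, 0.4]
width: 0.852
grip_force: 0.0
```

```bash
python3 - <<'E'
from h import *
wrist(["amber_bottle"],None)
plan((.43,-.1,.28),-14.6,1)
E
```

```text
amber_bottle 0.7 [301 146 340 189] [ 0.4511 -0.3625] iou 0.952
amber_bottle 0.64 [440 145 558 211] [ 0.7093 -0.4552] iou 0.447
t=18.63 pos=[ 0.4527 -0.3569  0.2781] psi=-14.7 tilt=0.01 w=0.85 grip=0.0  n=7
[[0, 0, -0, 0.0347, -0.0125, -0.0003, 1.0], [0, 0, -0, 0.0347, -0.0124, -0.0003, 1.0], [0, 0, -0, 0.0347, -0.0124, -0.0003, 1.0], [0, 0, -0, 0.0347, -0.0124, -0.0003, 1.0], [0, 0, -0, 0.0347, -0.0124, -0.0003, 1.0], [0, 0, -0, 0.0347, -0.0124, -0.0003, 1.0], [0, 0, -0, 0.0347, -0.0124, -0.0003, 1.0]]
```

Emit:
drive_tool:
  rows:
    - [0,0,0,0.0365,-0.011,0,1]
    - [0,0,0,0.0365,-0.011,0,1]
    - [0,0,0,0.0365,-0.011,0,1]
    - [0,0,0,0.0365,-0.011,0,1]
    - [0,0,0,0.0365,-0.011,0,1]
    - [0,0,0,0.0365,-0.011,0,1]
    - [0,0,0,0.0365,-0.011,0,1]
    - [0,0,0,0.0365,-0.011,0,1]

```text
time: 19.3
tool_pos: [0.4396, -0.0504, 0.275]
tcp_rot: [-2.485, -1.916, 0.006]
wrist_force: [1.0, -0.3, 0.4]
width: 0.997
grip_force: 0.0
```

Emit:
drive_tool:
  rows:
    - [0,0,0,0.035,-0.016,0,1]
    - [0,0,0,0.035,-0.016,0,1]
    - [0,0,0,0.035,-0.016,0,1]
    - [0,0,0,0.035,-0.016,0,1]
    - [0,0,0,0.035,-0.016,0,1]
    - [0,0,0,0.035,-0.016,0,1]
    - [0,0,0,0.035,-0.016,0,1]
    - [0,0,0,0.035,-0.016,0,1]

```text
time: 19.97
tool_pos: [0.3867, 0.252, 0.2751]
tcp_rot: [-2.487, -1.919, 0.008]
wrist_force: [1.7, 0.5, -0.7]
width: 0.997
grip_force: 0.0
```

Emit:
drive_tool:
  rows:
    - [0,0,0,0.035,-0.017,0,1]
    - [0,0,0,0.035,-0.017,0,1]
    - [0,0,0,0,0,0,1]
    - [0,0,0,0,0,0,1]
    - [0,0,0,0,0,0,1]
    - [0,0,0,0,0,0,1]

```text
time: 20.47
tool_pos: [0.3736, 0.3258, 0.2769]
tcp_rot: [2.488, 1.917, -0.005]
wrist_force: [-1.0, -0.2, 0.3]
width: 1.002
grip_force: 0.0
```

```bash
python3 - <<'E'
from h import *
o=wrist(["small_bottle","open_amber_bottle"],None)
q=o.get("small_bottle",[.3736,.3285]); plan((*q,.028),-14.6,1)
E
```

```text
small_bottle 0.83 [310 146 339 178] [0.3736 0.3297] iou 0.908
open_amber_bottle 0.71 [398 170 448 210] [0.4961 0.255 ] iou 0.895
open_amber_bottle 0.62 [467 390 485 399] [ 0.5465 -0.223 ] iou 0.539
t=20.62 pos=[0.3743 0.326  0.2782] psi=-14.8 tilt=0.03 w=1.00 grip=0.0  n=7
[[0, 0, -0, 0.0005, -0.0002, 0.0357, 1.0], [0, 0, -0, 0.0005, -0.0002, 0.0357, 1.0], [0, 0, -0, 0.0005, -0.0002, 0.0357, 1.0], [0, 0, -0, 0.0005, -0.0002, 0.0357, 1.0], [0, 0, -0, 0.0005, -0.0002, 0.0357, 1.0], [0, 0, -0, 0.0005, -0.0002, 0.0357, 1.0], [0, 0, -0, 0.0005, -0.0002, 0.0357, 1.0]]
```

Emit:
drive_tool:
  rows:
    - [0,0,0,0.003,-0.001,0.038,1]
    - [0,0,0,0,0,0.038,1]
    - [0,0,0,0,0,0.038,1]
    - [0,0,0,0,0,0.038,1]
    - [0,0,0,0,0,0.038,1]
    - [0,0,0,0,0,0.035,1]
    - [0,0,0,0,0,0.018,1]
    - [0,0,0,0,0,0.006,1]

```text
time: 21.28
tool_pos: [0.3713, 0.3273, 0.0257]
tcp_rot: [2.489, 1.917, -0.011]
wrist_force: [-0.6, -0.2, 0.3]
width: 1.0
grip_force: 0.0
```

Emit:
drive_tool:
  rows:
    - [0,0,0,0,0,0,1]
    - [0,0,0,0,0,0,0.25]
    - [0,0,0,0,0,0,0.25]
    - [0,0,0,0,0,0,0.25]
    - [0,0,0,0,0,0,0.25]
    - [0,0,0,0,0,0,0.25]
    - [0,0,0,0,0,0,0.25]
    - [0,0,0,0,0,0,0.25]
  force: 35

```text
time: 21.95
tool_pos: [0.375, 0.3317, 0.0316]
tcp_rot: [-2.487, -1.919, -0.006]
wrist_force: [-0.7, 0.4, 6.1]
width: 0.427
grip_force: 34.5
```

Emit:
drive_tool:
  rows:
    - [0,0,0,0,0,-0.02,0.25]
    - [0,0,0,0,0,-0.035,0.25]
    - [0,0,0,0,0,-0.04,0.25]
    - [0,0,0,0,0,-0.04,0.25]
    - [0,0,0,0,0,-0.04,0.25]
    - [0,0,0,0,0,-0.04,0.25]
    - [0,0,0,0,0,-0.02,0.25]
    - [0,0,0,0,0,0,0.25]

```text
time: 22.62
tool_pos: [0.3767, 0.333, 0.2724]
tcp_rot: [-2.487, -1.919, -0.021]
wrist_force: [-0.4, -0.4, -0.3]
width: 0.418
grip_force: 35.4
```

```bash
python3 - <<'E'
from h import *
plan((.515,-.12,.26),-14.6,.25)
held("small_bottle",.030)
E
```

```text
t=22.62 pos=[0.3767 0.333  0.2724] psi=-14.7 tilt=0.75 w=0.42 grip=35.4  n=12
[[0, 0, -0, -0.0336, 0.0207, 0.001, 0.25], [0, 0, -0, -0.0336, 0.0207, 0.001, 0.25], [0, 0, -0, -0.0336, 0.0207, 0.001, 0.25], [0, 0, -0, -0.0336, 0.0207, 0.001, 0.25], [0, 0, -0, -0.0336, 0.0207, 0.001, 0.25], [0, 0, -0, -0.0336, 0.0207, 0.001, 0.25], [0, 0, -0, -0.0336, 0.0207, 0.001, 0.25], [0, 0, -0, -0.0336, 0.0207, 0.001, 0.25]]
[[0, 0, -0, -0.0336, 0.0207, 0.001, 0.25], [0, 0, -0, -0.0336, 0.0207, 0.001, 0.25], [0, 0, -0, -0.0336, 0.0207, 0.001, 0.25], [0, 0, -0, -0.0336, 0.0207, 0.001, 0.25]]
small_bottle 0.68 [288 200 358 301] z 0.026 off tool xy [0.0001 0.0002] iou 0.862 
small_bottle 0.68 [288 200 358 301] z 0.03 off tool xy [-0.0026  0.0001] iou 0.901 
small_bottle 0.68 [288 200 358 301] z 0.034 off tool xy [-0.0051  0.0001] iou 0.926 
small_bottle 0.2 [468 226 525 265] z 0.026 off tool xy [0.0121 0.0815] iou 0.146 
small_bottle 0.2 [468 226 525 265] z 0.03 off tool xy [0.0103 0.0845] iou 0.153 
small_bottle 0.2 [468 226 525 265] z 0.034 off tool xy [0.0079 0.0874] iou 0.161
```

Emit:
drive_tool:
  rows:
    - [0,0,0,-0.032,0.021,0,0.25]
    - [0,0,0,-0.032,0.021,0,0.25]
    - [0,0,0,-0.032,0.021,0,0.25]
    - [0,0,0,-0.032,0.021,0,0.25]
    - [0,0,0,-0.032,0.021,0,0.25]
    - [0,0,0,-0.032,0.021,0,0.25]
    - [0,0,0,-0.032,0.021,0,0.25]
    - [0,0,0,-0.032,0.021,0,0.25]

```text
time: 23.38
tool_pos: [0.4698, 0.0384, 0.2618]
tcp_rot: [-2.485, -1.918, 0.005]
wrist_force: [-0.8, 0.3, -1.3]
width: 0.422
grip_force: 35.4
```

Emit:
drive_tool:
  rows:
    - [0,0,0,-0.032,0.021,0,0.25]
    - [0,0,0,-0.032,0.021,0,0.25]
    - [0,0,0,-0.032,0.02,0,0.25]
    - [0,0,0,-0.031,0.02,0,0.25]
    - [0,0,0,0,0,0,0.25]
    - [0,0,0,0,0,0,0.25]
    - [0,0,0,0,0,0,0.25]
    - [0,0,0,0,0,0,0.25]

```text
time: 24.05
tool_pos: [0.5173, -0.1022, 0.2631]
tcp_rot: [-2.485, -1.919, 0.002]
wrist_force: [0.3, 0.2, 0.3]
width: 0.422
grip_force: 35.4
```

```bash
python3 - <<'E'
from h import *
wrist(["insert_narrow"],None)
plan((.5214,-.101,.08),-14.6,.25)
E
```

```text
insert_narrow 0.64 [294 132 361 194] [ 0.5202 -0.1044 -0.2614] iou 0.979
t=24.15 pos=[ 0.5178 -0.102   0.264 ] psi=-14.6 tilt=0.06 w=0.42 grip=35.4  n=5
[[0, 0, 0, 0.0004, 0.0006, 0.0368, 0.25], [0, 0, 0, 0.0004, 0.0006, 0.0368, 0.25], [0, 0, 0, 0.0004, 0.0006, 0.0368, 0.25], [0, 0, 0, 0.0004, 0.0006, 0.0368, 0.25], [0, 0, 0, 0.0004, 0.0006, 0.0368, 0.25]]
```

Emit:
drive_tool:
  rows:
    - [0,0,0,0.001,0.003,0.03,0.25]
    - [0,0,0,0,0,0.04,0.25]
    - [0,0,0,0,0,0.04,0.25]
    - [0,0,0,0,0,0.04,0.25]
    - [0,0,0,0,0,0.03,0.25]
    - [0,0,0,0,0,0.01,0.25]
    - [0,0,0,0,0,0,0.25]
    - [0,0,0,0,0,0,0.25]

```text
time: 24.82
tool_pos: [0.5221, -0.1027, 0.0755]
tcp_rot: [2.486, 1.92, 0.001]
wrist_force: [-0.5, 1.2, -1.0]
width: 0.424
grip_force: 35.4
```

Emit:
drive_tool:
  rows:
    - [0,0,0,0,0,0,0.25]
    - [0,0,0,0,0,0,0.25]
    - [0,0,0,0,0,0,0.25]

```text
time: 25.07
tool_pos: [0.5236, -0.1036, 0.0771]
tcp_rot: [2.484, 1.917, 0.004]
wrist_force: [0.3, -0.6, -0.2]
width: 0.424
grip_force: 35.4
```

```bash
python3 - <<'E'
from h import *
held("small_bottle",.030)
wrist(["insert_narrow"],"w8")
plan((.521,-.1015,.06),-14.6,.25)
E
```

```text
small_bottle 0.76 [291 204 357 305] z 0.026 off tool xy [0.0014 0.0009] iou 0.834 
small_bottle 0.76 [291 204 357 305] z 0.03 off tool xy [-0.0019  0.0002] iou 0.877 
small_bottle 0.76 [291 204 357 305] z 0.034 off tool xy [-0.0049  0.0002] iou 0.911 
insert_narrow 0.95 [259 148 384 249] [ 0.5208 -0.1034 -0.2448] iou 0.665
t=25.27 pos=[ 0.5221 -0.1034  0.0755] psi=-14.7 tilt=0.08 w=0.42 grip=35.4  n=1
[[0, 0, -0.1, 0.0016, -0.0015, 0.0155, 0.25]]
```

View pics/w8.png

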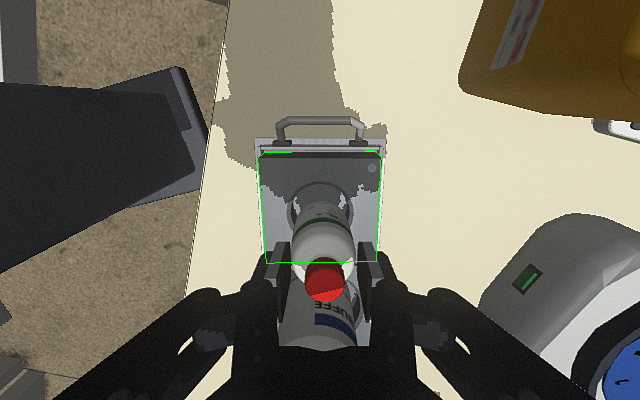

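The small bottle is over the narrow pocket at (320,205), with the large bottle clear behind it. I'll lower it slowly.

Emit:
drive_tool:
  rows:
    - [0,0,0,0.001,-0.0015,0.008,0.25]
    - [0,0,0,0,0,0.008,0.25]
    - [0,0,0,0,0,0.008,0.25]
    - [0,0,0,0,0,0.006,0.25]
    - [0,0,0,0,0,0,0.25]
    - [0,0,0,0,0,0,0.25]

```text
time: 25.77
tool_pos: [0.5194, -0.1017, 0.0435]
tcp_rot: [-2.486, -1.918, 0.002]
wrist_force: [0.0, 0.4, -1.0]
width: 0.421
grip_force: 35.4
```

Emit:
drive_tool:
  rows:
    - [0,0,0,0,0,0.003,0.25]
    - [0,0,0,0,0,0.002,0.25]
    - [0,0,0,0,0,0,0.25]
    - [0,0,0,0,0,0,0.25]

```text
time: 26.1
tool_pos: [0.5209, -0.102, 0.0404]
tcp_rot: [2.487, 1.919, 0.001]
wrist_force: [-1.9, 0.6, 3.5]
width: 0.423
grip_force: 35.7
```

Emit:
drive_tool:
  rows:
    - [0,0,0,0,0,0,0.5]
    - [0,0,0,0,0,0,0.6]
    - [0,0,0,0,0,0,0.7]
    - [0,0,0,0,0,0,0.75]
    - [0,0,0,0,0,0,0.75]

```text
time: 26.52
tool_pos: [0.5202, -0.1018, 0.0394]
tcp_rot: [-2.487, -1.919, 0.0]
wrist_force: [1.1, 0.0, -0.3]
width: 0.751
grip_force: 0.0
```

Emit:
drive_tool:
  rows:
    - [0,0,0,0,0,-0.02,0.75]
    - [0,0,0,0,0,-0.035,0.75]
    - [0,0,0,0,0,-0.04,0.75]
    - [0,0,0,0,0,-0.04,0.75]
    - [0,0,0,0,0,-0.04,0.75]
    - [0,0,0,0,0,-0.04,0.75]
    - [0,0,0,0,0,-0.02,0.75]
    - [0,0,0,0,0,0,0.75]

```text
time: 27.18
tool_pos: [0.5239, -0.1027, 0.282]
tcp_rot: [2.48, 1.913, 0.012]
wrist_force: [0.6, 0.1, -0.1]
width: 0.748
grip_force: 0.0
```

```bash
python3 - <<'E'
from h import *
p=read_camera("scene");K,W=p["intrinsics"],p["world_from_camera"]
for d in masks_of(p,"slide_cassette")[:2]:
    for y in ([-.3],[.0],[.3],[-.6],[-.9],[.7],[1.57]):
        print(round(d["score"],2),np.round(d["bbox"]),[np.round(v,4) for v in fit("slide_cassette",d["mask"],K,W,0,y)])
wrist(["small_bottle","slide_cassette"],"w9")
plan((.59,.10,.26),-14.6,.8)
E
```

```text
0.7 [261. 211. 278. 244.] [array([ 0.6062,  0.1393, -0.6011]), np.float64(0.8645)]
0.7 [261. 211. 278. 244.] [array([ 0.6062,  0.1388, -0.6177]), np.float64(0.8642)]
0.7 [261. 211. 278. 244.] [array([ 0.6065,  0.1384, -0.6035]), np.float64(0.866)]
0.7 [261. 211. 278. 244.] [array([ 0.6063,  0.1389, -0.6199]), np.float64(0.8642)]
0.7 [261. 211. 278. 244.] [array([ 0.6064,  0.1392, -0.6262]), np.float64(0.8613)]
0.7 [261. 211. 278. 244.] [array([ 0.6065,  0.1393, -0.5906]), np.float64(0.8596)]
0.7 [261. 211. 278. 244.] [array([0.6057, 0.1397, 2.5417]), np.float64(0.8614)]
0.42 [347. 138. 372. 176.] [array([ 0.5103, -0.2267, -0.4506]), np.float64(0.5609)]
0.42 [347. 138. 372. 176.] [array([ 0.5111, -0.2283, -0.4744]), np.float64(0.5656)]
0.42 [347. 138. 372. 176.] [array([ 0.509 , -0.2237,  0.4033]), np.float64(0.5176)]
0.42 [347. 138. 372. 176.] [array([ 0.5108, -0.2273, -0.4909]), np.float64(0.5626)]
0.42 [347. 138. 372. 176.] [array([ 0.5119, -0.2308, -0.4879]), np.float64(0.5602)]
0.42 [347. 138. 372. 176.] [array([ 0.5081, -0.2241,  1.2946]), np.float64(0.5862)]
0.42 [347. 138. 372. 176.] [array([ 0.5077, -0.2245,  1.2988]), np.float64(0.5849)]
small_bottle 0.61 [308 152 339 184] [ 0.5186 -0.1055] iou 0.923
small_bottle 0.39 [307 302 338 353] [ 0.4524 -0.3729] iou 0.716
t=27.43 pos=[ 0.519  -0.1015  0.2722] psi=-14.7 tilt=0.23 w=0.75 grip=0.0  n=6
[[0, 0, -0, 0.0355, 0.0029, 0.002, 0.8], [0, 0, -0, 0.0355, 0.0029, 0.002, 0.8], [0, 0, -0, 0.0355, 0.0029, 0.002, 0.8], [0, 0, -0, 0.0355, 0.0029, 0.002, 0.8], [0, 0, -0, 0.0355, 0.003, 0.002, 0.8], [0, 0, -0, 0.0355, 0.003, 0.002, 0.8]]
```

View pics/w9.png

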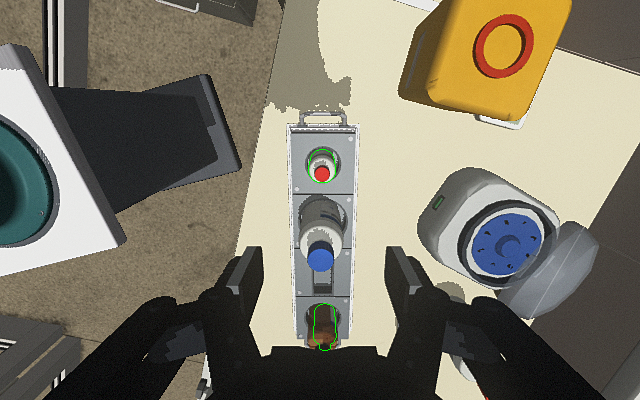

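The small bottle stands in the narrow pocket at (322,165), and the slot at (322,275) is empty. For the cassette I'll hover with yaw 55° and check clearance to the orange bin.

```bash
python3 - <<'E'
from h import *
T=tool(); p=read_camera("wrist"); K,W=p["intrinsics"],T@p["mount"]
for uv in((404,95),(490,122)): print("bin base",ray(uv,0,K,W).round(3))
plan((.600,.137,.26),55,.6)
E
```

```text
bin base [ 0.652 -0.043  0.   ]
bin base [ 0.766 -0.111  0.   ]
t=27.48 pos=[ 0.519  -0.1015  0.2721] psi=-14.7 tilt=0.24 w=0.75 grip=0.0  n=10
[[0, 0, -7.0, 0.0251, 0.0018, 0.0012, 0.6], [0, 0, -7.0, 0.0247, 0.0048, 0.0012, 0.6], [0, 0, -7.0, 0.024, 0.0078, 0.0012, 0.6], [0, 0, -7.0, 0.0228, 0.0106, 0.0012, 0.6], [0, 0, -7.0, 0.0214, 0.0133, 0.0012, 0.6], [0, 0, -7.0, 0.0196, 0.0158, 0.0012, 0.6], [0, 0, -7.0, 0.0175, 0.0181, 0.0012, 0.6], [0, 0, -7.0, 0.0152, 0.0201, 0.0012, 0.6]]
[[0, 0, -7.0, 0.0127, 0.0218, 0.0012, 0.6], [0, 0, -7.0, 0.0099, 0.0232, 0.0012, 0.6]]
```

Emit:
drive_tool:
  rows:
    - [0,0,-7,0.025,0.002,0.001,0.6]
    - [0,0,-7,0.0245,0.005,0.001,0.6]
    - [0,0,-7,0.024,0.008,0.001,0.6]
    - [0,0,-7,0.023,0.0105,0.001,0.6]
    - [0,0,-7,0.0215,0.0135,0.001,0.6]
    - [0,0,-7,0.0195,0.016,0.001,0.6]
    - [0,0,-7,0.0175,0.018,0.001,0.6]
    - [0,0,-7,0.015,0.02,0.001,0.6]

```text
time: 28.15
tool_pos: [0.5848, 0.0898, 0.2643]
tcp_rot: [-1.285, -2.863, 0.003]
wrist_force: [-0.1, 0.5, -0.4]
width: 0.595
grip_force: 0.0
```

Emit:
drive_tool:
  rows:
    - [0,0,-7,0.0125,0.022,0.001,0.6]
    - [0,0,-7,0.01,0.023,0.001,0.6]
    - [0,0,0,0,0,0,0.6]
    - [0,0,0,0,0,0,0.6]
    - [0,0,0,0,0,0,0.6]
    - [0,0,0,0,0,0,0.6]

```text
time: 28.65
tool_pos: [0.6011, 0.1354, 0.2637]
tcp_rot: [-0.939, -2.997, 0.002]
wrist_force: [-0.4, -1.4, 0.4]
width: 0.598
grip_force: 0.0
```

```bash
python3 - <<'E'
from h import *
o=wrist(["slide_cassette"],"w10",.15)
plan((.606,.139,.1),55,.6)
E
```

```text
slide_cassette 0.69 [323 137 333 194] [ 0.6073  0.1387 -0.5962] iou 0.882
t=28.75 pos=[0.6014 0.1354 0.2644] psi=55.2 tilt=0.03 w=0.60 grip=0.0  n=5
[[0, 0, 0, -0.0003, 0.0011, 0.0329, 0.6], [0, 0, 0, -0.0003, 0.0011, 0.0329, 0.6], [0, 0, 0, -0.0003, 0.0011, 0.0329, 0.6], [0, 0, 0, -0.0003, 0.0011, 0.0329, 0.6], [0, 0, 0, -0.0003, 0.0011, 0.0329, 0.6]]
```

View pics/w10.png

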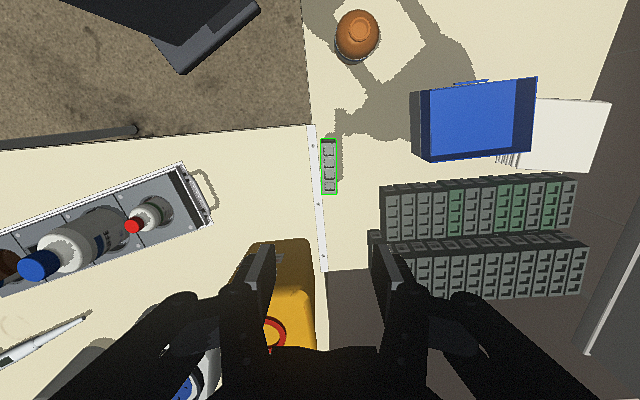

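The cassette at (328,167) fits well. The bin's edge near (280,240) is roughly 55 mm from the cassette, so I'll grip 6 mm off-centre, away from the bin, and descend with deceleration.

Emit:
drive_tool:
  rows:
    - [0,0,-0.6,0.003,0.006,0.02,0.6]
    - [0,0,0,0,0,0.03,0.6]
    - [0,0,0,0,0,0.035,0.6]
    - [0,0,0,0,0,0.03,0.6]
    - [0,0,0,0,0,0.025,0.6]
    - [0,0,0,0,0,0.02,0.6]
    - [0,0,0,0,0,0.01,0.6]
    - [0,0,0,0,0,0,0.6]

```text
time: 29.42
tool_pos: [0.6002, 0.1419, 0.0916]
tcp_rot: [-0.922, -2.998, 0.004]
wrist_force: [-0.5, 0.1, -0.1]
width: 0.602
grip_force: 0.0
```

```bash
python3 - <<'E'
from h import *
o=wrist(["slide_cassette"],None,.15)
plan((.6073-.0049,.1387+.0034,.026),55.8,.6)
E
```

```text
slide_cassette 0.77 [314 161 336 260] [0.6075 0.1396 2.5784] iou 0.907
t=29.52 pos=[0.6031 0.1427 0.0954] psi=55.9 tilt=0.05 w=0.60 grip=0.0  n=2
[[0, 0, 0, 0.0001, -0.0004, 0.0347, 0.6], [0, 0, 0, 0.0001, -0.0004, 0.0347, 0.6]]
```

Emit:
drive_tool:
  rows:
    - [0,0,-1,0,0,0.02,0.6]
    - [0,0,0,0,0,0.02,0.6]
    - [0,0,0,0,0,0.018,0.6]
    - [0,0,0,0,0,0.009,0.6]
    - [0,0,0,0,0,0,0.6]
    - [0,0,0,0,0,0,0.6]

```text
time: 30.02
tool_pos: [0.6035, 0.1432, 0.0288]
tcp_rot: [0.895, 3.01, 0.001]
wrist_force: [-0.0, 0.1, 0.1]
width: 0.599
grip_force: 0.0
```

Emit:
drive_tool:
  rows:
    - [0,0,0,0,0,0,0.1]
    - [0,0,0,0,0,0,0.1]
    - [0,0,0,0,0,0,0.1]
    - [0,0,0,0,0,0,0.1]
    - [0,0,0,0,0,0,0.1]
    - [0,0,0,0,0,0,0.1]
    - [0,0,0,0,0,0,0.1]
  force: 40

```text
time: 30.6
tool_pos: [0.6026, 0.1431, 0.0277]
tcp_rot: [0.895, 3.011, 0.0]
wrist_force: [0.9, 0.4, 0.0]
width: 0.097
grip_force: 0.0
```

Emit:
drive_tool:
  rows:
    - [0,0,0,0,0,-0.015,0.1]
    - [0,0,0,0,0,-0.03,0.1]
    - [0,0,0,0,0,-0.035,0.1]
    - [0,0,0,0,0,-0.04,0.1]
    - [0,0,0,0,0,-0.04,0.1]
    - [0,0,0,0,0,-0.04,0.1]
    - [0,0,0,0,0,-0.02,0.1]
    - [0,0,0,0,0,0,0.1]

```text
time: 31.27
tool_pos: [0.6064, 0.1438, 0.2557]
tcp_rot: [0.892, 3.001, 0.009]
wrist_force: [0.8, 1.0, 0.3]
width: 0.103
grip_force: 0.0
```

```bash
python3 - <<'E'
from h import *
held("slide_cassette",.028)
plan((.476,-.268,.26),-14.8,.1)
E
```

```text
slide_cassette 0.77 [316 136 328 195] z 0.024 off tool xy [ 0.0314 -0.0094] iou 0.144 82.4
slide_cassette 0.77 [316 136 328 195] z 0.028 off tool xy [ 0.0405 -0.0016] iou 0.15 102.2
slide_cassette 0.77 [316 136 328 195] z 0.032 off tool xy [0.0426 0.0015] iou 0.157 79.5
slide_cassette 0.17 [ 40 190 129 262] z 0.024 off tool xy [ 0.0105 -0.151 ] iou 0.157 1.5
slide_cassette 0.17 [ 40 190 129 262] z 0.028 off tool xy [ 0.0093 -0.154 ] iou 0.159 -0.8
slide_cassette 0.17 [ 40 190 129 262] z 0.032 off tool xy [ 0.0073 -0.1561] iou 0.16 -0.4
t=31.37 pos=[0.6032 0.1432 0.2489] psi=56.9 tilt=0.15 w=0.10 grip=0.0  n=11
[[0, 0, 6.5, -0.0107, -0.0376, -0.001, 0.1], [0, 0, 6.5, -0.0149, -0.0362, -0.001, 0.1], [0, 0, 6.5, -0.0189, -0.0342, -0.001, 0.1], [0, 0, 6.5, -0.0227, -0.0319, -0.001, 0.1], [0, 0, 6.5, -0.0262, -0.0291, -0.001, 0.1], [0, 0, 6.5, -0.0293, -0.0259, -0.001, 0.1], [0, 0, 6.5, -0.0321, -0.0224, -0.001, 0.1], [0, 0, 6.5, -0.0344, -0.0186, -0.001, 0.1]]
[[0, 0, 6.5, -0.0363, -0.0146, -0.001, 0.1], [0, 0, 6.5, -0.0377, -0.0104, -0.001, 0.1], [0, 0, 6.5, -0.0387, -0.0061, -0.001, 0.1]]
```

The grip closed on nothing. I'll look before trying again.

```bash
python3 - <<'E'
from h import *
wrist(["slide_cassette","open_amber_bottle"],"w11",.3)
E
```

```text
slide_cassette 0.59 [316 139 329 201] [ 0.6071  0.1398 -0.5477] iou 0.915
open_amber_bottle 0.68 [333   8 378  64] [0.4993 0.2487] iou 0.869
open_amber_bottle 0.38 [101 169 193 249] [ 0.5447 -0.0903] iou 0.372
```

View pics/w11.png

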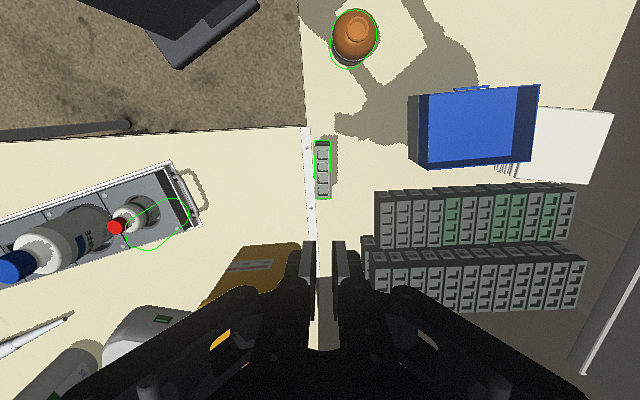

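The cassette still stands at (323,170), apparently untouched. I'll check its height with a joint fit over all the cameras.

```bash
cat > j.py <<'E'
from h import *
obs=[]
for cam in("scene","side","wrist"):
    T=tool(); p=read_camera(cam); W=p["world_from_camera"] if cam!="wrist" else T@p["mount"]
    d=[d for d in masks_of(p,"slide_cassette")]
    for e in d[:2]: print(cam,round(e["score"],2),np.round(e["bbox"]).astype(int),e["mask"].sum())
    if d: obs.append((cam,p["intrinsics"],W,d[0]["mask"].astype(np.float32)))
def c(q,o): s=sil(M["slide_cassette"],q,o[1],o[2]); return 1-np.minimum(s,o[3]).sum()/np.maximum(s,o[3]).sum()
for z in(-.03,-.02,-.01,0,.01,.02):
    f=lambda q:sum(c((q[0],q[1],z,q[2]),o) for o in obs)
    q0=np.array([.607,.139,-.57]); sx=np.array([q0,q0+[.01,0,0],q0+[0,.01,0],q0+[0,0,.2]])
    r=minimize(f,q0,method='Nelder-Mead',options=dict(initial_simplex=sx,xatol=2e-4,fatol=1e-4))
    print(z,r.x.round(4),[round(1-c((r.x[0],r.x[1],z,r.x[2]),o),3) for o in obs])
E
python3 j.py
```

```text
scene 0.51 [259 209 276 242] 293
side 0.78 [297 172 319 186] 263
wrist 0.91 [318 142 331 203] 1014
-0.03 [ 0.6127  0.1351 -0.617 ] [np.float32(0.554), np.float32(0.361), np.float32(0.879)]
-0.02 [ 0.6106  0.1365 -0.6092] [np.float32(0.658), np.float32(0.53), np.float32(0.906)]
-0.01 [ 0.6093  0.1374 -0.593 ] [np.float32(0.785), np.float32(0.748), np.float32(0.919)]
0 [ 0.6072  0.1384 -0.5886] [np.float32(0.894), np.float32(0.914), np.float32(0.912)]
0.01 [ 0.606   0.14   -0.5959] [np.float32(0.839), np.float32(0.666), np.float32(0.911)]
0.02 [ 0.6033  0.1425 -0.6227] [np.float32(0.765), np.float32(0.445), np.float32(0.861)]
```

All cameras agree that it stands at z=0 at (0.607, 0.138). I'll retry slightly lower and nearer its centre, and check before and during the close.

Emit:
drive_tool:
  rows:
    - [0,0,0,-0.004,-0.0015,0.02,0.6]
    - [0,0,0,0,0,0.035,0.6]
    - [0,0,0,0,0,0.04,0.6]
    - [0,0,0,0,0,0.04,0.6]
    - [0,0,0,0,0,0.035,0.6]
    - [0,0,0,0,0,0.03,0.6]
    - [0,0,0,0,0,0.018,0.6]
    - [0,0,0,0,0,0.01,0.6]

```text
time: 32.48
tool_pos: [0.6021, 0.139, 0.0155]
tcp_rot: [-0.893, -3.006, 0.005]
wrist_force: [-0.1, 0.4, -0.4]
width: 0.595
grip_force: 0.0
```

Emit:
drive_tool:
  rows:
    - [0,0,0,0,0,0,0.6]
    - [0,0,0,0,0,0,0.6]
    - [0,0,0,0,0,0,0.4]
  force: 50

```text
time: 32.73
tool_pos: [0.6069, 0.14, 0.0215]
tcp_rot: [0.894, 3.009, 0.002]
wrist_force: [-1.0, -0.6, -0.0]
width: 0.475
grip_force: 0.0
```

```bash
python3 - <<'E'
from h import *
T=tool(); print(T[:3,3].round(4))
wrist(["slide_cassette"],None,.15)
p=read_camera("wrist"); print("tcp px",proj([T[:3,3]],p["intrinsics"],T@p["mount"]).round(0))
E
```

```text
[0.6069 0.14   0.0215]
slide_cassette 0.63 [305 172 344 315] [ 0.6076  0.1394 -0.5714] iou 0.906
tcp px [[323. 235.]]
```

Emit:
drive_tool:
  rows:
    - [0,0,0,0,0,0,0.1]
    - [0,0,0,0,0,0,0.1]
    - [0,0,0,0,0,0,0.1]
    - [0,0,0,0,0,0,0.1]

```text
time: 33.22
tool_pos: [0.6065, 0.1399, 0.0214]
tcp_rot: [0.894, 3.009, 0.002]
wrist_force: [-0.6, 0.4, 6.3]
width: 0.231
grip_force: 49.7
```

```bash
python3 - <<'E'
from h import *
print({k:np.round(v,3) for k,v in status.read_state().items() if k in("tool_pos","width","grip_force","wrist_force")})
wrist(["slide_cassette"],None,.15)
E
```

```text
{'tool_pos': array([0.607, 0.14 , 0.021]), 'wrist_force': array([-0.602,  0.353,  6.299]), 'grip_force': np.float64(49.672), 'width': np.float64(0.231)}
slide_cassette 0.64 [306 172 343 316] [0.6078 0.1395 2.5384] iou 0.87
```

Now it's gripped (width 0.23, 50 N). I'll lift and check the hold.

Emit:
drive_tool:
  rows:
    - [0,0,0,0,0,-0.01,0.1]
    - [0,0,0,0,0,-0.025,0.1]
    - [0,0,0,0,0,-0.035,0.1]
    - [0,0,0,0,0,-0.04,0.1]
    - [0,0,0,0,0,-0.04,0.1]
    - [0,0,0,0,0,-0.04,0.1]
    - [0,0,0,0,0,-0.035,0.1]
    - [0,0,0,0,0,0,0.1]

```text
time: 33.98
tool_pos: [0.6097, 0.1405, 0.2554]
tcp_rot: [0.891, 2.998, 0.011]
wrist_force: [0.8, 0.6, 1.0]
width: 0.232
grip_force: 49.0
```

```bash
python3 - <<'E'
from h import *
held("slide_cassette",.022)
plan((.4753,-.2739,.255),-14.9,.1)
E
```

```text
slide_cassette 0.88 [305 175 342 318] z 0.018 off tool xy [-0.0012 -0.0004] iou 0.825 91.1
slide_cassette 0.88 [305 175 342 318] z 0.022 off tool xy [-0.0023  0.0005] iou 0.871 89.7
slide_cassette 0.88 [305 175 342 318] z 0.026 off tool xy [-0.0044  0.0003] iou 0.898 89.9
t=34.08 pos=[0.6063 0.1399 0.2477] psi=56.9 tilt=0.29 w=0.23 grip=49.0  n=11
[[0, 0, 6.5, -0.0106, -0.038, -0.0007, 0.1], [0, 0, 6.5, -0.0148, -0.0366, -0.0007, 0.1], [0, 0, 6.5, -0.0189, -0.0346, -0.0007, 0.1], [0, 0, 6.5, -0.0227, -0.0323, -0.0007, 0.1], [0, 0, 6.5, -0.0262, -0.0295, -0.0007, 0.1], [0, 0, 6.5, -0.0294, -0.0263, -0.0007, 0.1], [0, 0, 6.5, -0.0322, -0.0228, -0.0007, 0.1], [0, 0, 6.5, -0.0346, -0.019, -0.0007, 0.1]]
[[0, 0, 6.5, -0.0365, -0.0149, -0.0007, 0.1], [0, 0, 6.5, -0.038, -0.0107, -0.0007, 0.1], [0, 0, 6.5, -0.0389, -0.0063, -0.0007, 0.1]]
```

The cassette is held square and stays level. Next I'll carry it to the slot, turning −71.8°.

Emit:
drive_tool:
  rows:
    - [0,0,6.5,-0.0105,-0.038,0,0.1]
    - [0,0,6.5,-0.015,-0.0365,0,0.1]
    - [0,0,6.5,-0.019,-0.0345,0,0.1]
    - [0,0,6.5,-0.0225,-0.0325,0,0.1]
    - [0,0,6.5,-0.026,-0.0295,0,0.1]
    - [0,0,6.5,-0.0295,-0.0265,0,0.1]
    - [0,0,6.5,-0.032,-0.023,0,0.1]
    - [0,0,6.5,-0.0345,-0.019,0,0.1]

```text
time: 34.75
tool_pos: [0.5072, -0.1622, 0.2419]
tcp_rot: [-2.128, -2.305, 0.003]
wrist_force: [0.4, -0.3, 0.5]
width: 0.231
grip_force: 49.2
```

Emit:
drive_tool:
  rows:
    - [0,0,6.5,-0.0365,-0.015,0,0.1]
    - [0,0,6.5,-0.038,-0.0105,0,0.1]
    - [0,0,6.5,-0.037,-0.0065,0,0.1]
    - [0,0,0,0,0,0,0.1]
    - [0,0,0,0,0,0,0.1]
    - [0,0,0,0,0,0,0.1]
    - [0,0,0,0,0,0,0.1]
    - [0,0,0,0,0,0,0.1]

```text
time: 35.42
tool_pos: [0.475, -0.2707, 0.2438]
tcp_rot: [-2.482, -1.923, 0.0]
wrist_force: [0.0, 0.4, -1.1]
width: 0.227
grip_force: 49.1
```

```bash
python3 - <<'E'
from h import *
held("slide_cassette",.022)
wrist(["insert_slot","insert_narrow"],None)
plan((.4759,-.2718,.08),-14.9,.1)
E
```

```text
slide_cassette 0.55 [305 173 342 317] z 0.018 off tool xy [0.001  0.0008] iou 0.859 90.0
slide_cassette 0.55 [305 173 342 317] z 0.022 off tool xy [-0.0005  0.0012] iou 0.907 89.5
slide_cassette 0.55 [305 173 342 317] z 0.026 off tool xy [-0.0036  0.0008] iou 0.927 90.4
insert_slot 0.9 [290 136 359 202] [ 0.4748 -0.2747 -0.256 ] iou 0.777
insert_narrow 0.86 [288   0 367  60] [ 0.5202 -0.1025 -0.2464] iou 0.734
t=35.67 pos=[ 0.4752 -0.2715  0.2447] psi=-14.5 tilt=0.01 w=0.23 grip=49.1  n=5
[[0, 0, 0.1, -0, 0.0001, 0.0329, 0.1], [0, 0, 0.1, -0, 0.0001, 0.0329, 0.1], [0, 0, 0.1, -0, 0.0001, 0.0329, 0.1], [0, 0, 0.1, -0, 0.0001, 0.0329, 0.1], [0, 0, 0.1, -0, 0.0001, 0.0329, 0.1]]
```

Emit:
drive_tool:
  rows:
    - [0,0,0.2,-0.0005,0,0.03,0.1]
    - [0,0,0,0,0,0.035,0.1]
    - [0,0,0,0,0,0.035,0.1]
    - [0,0,0,0,0,0.035,0.1]
    - [0,0,0,0,0,0.025,0.1]
    - [0,0,0,0,0,0.01,0.1]
    - [0,0,0,0,0,0,0.1]
    - [0,0,0,0,0,0,0.1]

```text
time: 36.33
tool_pos: [0.4751, -0.2729, 0.0751]
tcp_rot: [2.489, 1.917, 0.0]
wrist_force: [0.5, -0.6, -0.5]
width: 0.224
grip_force: 49.1
```

Emit:
drive_tool:
  rows:
    - [0,0,0,0,0,0,0.1]
    - [0,0,0,0,0,0,0.1]
    - [0,0,0,0,0,0,0.1]

```text
time: 36.58
tool_pos: [0.4763, -0.2738, 0.0769]
tcp_rot: [2.486, 1.915, 0.002]
wrist_force: [-0.8, -0.2, -1.2]
width: 0.23
grip_force: 49.1
```

```bash
python3 - <<'E'
from h import *
held("slide_cassette",.022)
plan((.4756,-.2727,.06),-14.9,.1)
E
```

```text
slide_cassette 0.64 [307 174 345 321] z 0.018 off tool xy [0.0005 0.0012] iou 0.866 89.8
slide_cassette 0.64 [307 174 345 321] z 0.022 off tool xy [-0.0006  0.001 ] iou 0.908 89.8
slide_cassette 0.64 [307 174 345 321] z 0.026 off tool xy [-0.0033  0.0007] iou 0.926 89.6
t=36.68 pos=[ 0.4756 -0.2734  0.0761] psi=-14.8 tilt=0.15 w=0.23 grip=49.1  n=1
[[0, 0, 0.1, 0.0006, -0.0002, 0.0161, 0.1]]
```

Emit:
drive_tool:
  rows:
    - [0,0,0,0.001,-0.0005,0.008,0.1]
    - [0,0,0,0,0,0.008,0.1]
    - [0,0,0,0,0,0.008,0.1]
    - [0,0,0,0,0,0.005,0.1]
    - [0,0,0,0,0,0,0.1]
    - [0,0,0,0,0,0,0.1]

```text
time: 37.18
tool_pos: [0.4737, -0.2712, 0.0445]
tcp_rot: [-2.488, -1.916, 0.001]
wrist_force: [0.0, 0.4, -0.3]
width: 0.23
grip_force: 49.2
```

Emit:
drive_tool:
  rows:
    - [0,0,0,0,0,0.004,0.1]
    - [0,0,0,0,0,0.004,0.1]
    - [0,0,0,0,0,0.002,0.1]
    - [0,0,0,0,0,0,0.1]
    - [0,0,0,0,0,0,0.1]

```text
time: 37.6
tool_pos: [0.4743, -0.2716, 0.0354]
tcp_rot: [-2.489, -1.917, 0.0]
wrist_force: [0.7, 0.6, -0.3]
width: 0.229
grip_force: 49.2
```

Emit:
drive_tool:
  rows:
    - [0,0,0,0,0,0.002,0.1]
    - [0,0,0,0,0,0.0015,0.1]
    - [0,0,0,0,0,0,0.1]
    - [0,0,0,0,0,0,0.1]

```text
time: 37.93
tool_pos: [0.4744, -0.2716, 0.032]
tcp_rot: [-2.489, -1.917, 0.0]
wrist_force: [1.0, 0.5, -0.9]
width: 0.23
grip_force: 49.2
```

Emit:
drive_tool:
  rows:
    - [0,0,0,0,0,0.001,0.1]
    - [0,0,0,0,0,0.001,0.1]
    - [0,0,0,0,0,0,0.1]
    - [0,0,0,0,0,0,0.1]

```text
time: 38.27
tool_pos: [0.4746, -0.2717, 0.0301]
tcp_rot: [2.489, 1.917, 0.0]
wrist_force: [-0.1, -0.6, -0.5]
width: 0.232
grip_force: 49.2
```

Emit:
drive_tool:
  rows:
    - [0,0,0,0,0,0.001,0.1]
    - [0,0,0,0,0,0.0005,0.1]
    - [0,0,0,0,0,0,0.1]
    - [0,0,0,0,0,0,0.1]

```text
time: 38.6
tool_pos: [0.4748, -0.2718, 0.0301]
tcp_rot: [2.489, 1.917, 0.0]
wrist_force: [-2.8, 1.4, 9.2]
width: 0.229
grip_force: 50.2
```

Contact is at the expected floor height. I'll release and lift.

Emit:
drive_tool:
  rows:
    - [0,0,0,0,0,-0.001,0.1]
    - [0,0,0,0,0,0,0.3]
    - [0,0,0,0,0,0,0.4]
    - [0,0,0,0,0,0,0.5]
    - [0,0,0,0,0,0,0.5]
    - [0,0,0,0,0,0,0.5]

```text
time: 39.1
tool_pos: [0.4743, -0.2716, 0.0293]
tcp_rot: [-2.489, -1.917, 0.0]
wrist_force: [-0.2, -0.0, 0.6]
width: 0.5
grip_force: 0.0
```

Emit:
drive_tool:
  rows:
    - [0,0,0,0,0,-0.01,0.5]
    - [0,0,0,0,0,-0.03,0.5]
    - [0,0,0,0,0,-0.04,0.5]
    - [0,0,0,0,0,-0.04,0.5]
    - [0,0,0,0,0,-0.04,0.5]
    - [0,0,0,0,0,-0.04,0.5]
    - [0,0,0,0,0,-0.03,0.5]
    - [0,0,0,0,0,0,0.5]

```text
time: 39.77
tool_pos: [0.4783, -0.2741, 0.2696]
tcp_rot: [2.478, 1.908, 0.008]
wrist_force: [1.4, -0.9, 0.3]
width: 0.5
grip_force: 0.0
```

Emit:
drive_tool:
  rows:
    - [0,0,0,-0.035,0,0,0.5]
    - [0,0,0,-0.035,0,0,0.5]
    - [0,0,0,0,0,0,0.5]
    - [0,0,0,0,0,0,0.5]
    - [0,0,0,0,0,0,0.5]

```text
time: 40.18
tool_pos: [0.4563, -0.339, 0.2593]
tcp_rot: [-2.489, -1.915, -0.001]
wrist_force: [0.5, -0.2, 0.0]
width: 0.498
grip_force: 0.0
```

```bash
python3 - <<'E'
from h import *
exp=dict(slide_cassette=(.4753,-.2739),large_bottle=(.498,-.1893),small_bottle=(.5206,-.1034),amber_bottle=(.4525,-.3595),solvent_bottle=(.669,-.43),open_amber_bottle=(.4965,.254))
for cam in("wrist","scene","side"):
    T=tool(); p=read_camera(cam); K=p["intrinsics"]; W=p["world_from_camera"] if cam!="wrist" else T@p["mount"]
    for n,xy in exp.items():
        for d in masks_of(p,n)[:2]:
            if d["score"]<.35: continue
            r=[]
            for z in ((.009,.015,.025) if n not in("solvent_bottle","open_amber_bottle") else (0,)):
                q,i=fit(n,d["mask"],K,W,z,[-.26+np.pi/2] if n=="slide_cassette" else None)
                r.append((z,q.round(3).tolist(),round(float(i),3)))
            print(cam,n,round(d["score"],2),"exp",xy,*r)
E
```

```text
wrist slide_cassette 0.77 exp (0.4753, -0.2739) (0.009, [0.475, -0.272, 1.34], 0.875) (0.015, [0.474, -0.273, 1.33], 0.847) (0.025, [0.475, -0.272, 1.317], 0.802)
wrist large_bottle 0.75 exp (0.498, -0.1893) (0.009, [0.495, -0.19], 0.898) (0.015, [0.495, -0.19], 0.885) (0.025, [0.495, -0.191], 0.866)
wrist amber_bottle 0.97 exp (0.4525, -0.3595) (0.009, [0.453, -0.359], 0.893) (0.015, [0.453, -0.357], 0.865) (0.025, [0.453, -0.355], 0.818)
wrist solvent_bottle 0.96 exp (0.669, -0.43) (0, [0.668, -0.426], 0.88)
wrist open_amber_bottle 0.47 exp (0.4965, 0.254) (0, [0.476, -0.265], 0.415)
scene slide_cassette 0.74 exp (0.4753, -0.2739) (0.009, [0.476, -0.288, 1.535], 0.724) (0.015, [0.473, -0.28, 1.538], 0.715) (0.025, [0.47, -0.271, 1.57], 0.708)
scene slide_cassette 0.7 exp (0.4753, -0.2739) (0.009, [0.441, -0.267, 1.214], 0.629) (0.015, [0.439, -0.26, 1.263], 0.629) (0.025, [0.435, -0.25, 1.263], 0.622)
scene large_bottle 0.88 exp (0.498, -0.1893) (0.009, [0.497, -0.198], 0.819) (0.015, [0.495, -0.193], 0.811) (0.025, [0.49, -0.182], 0.8)
scene small_bottle 0.54 exp (0.5206, -0.1034)
[... 410 characters left out ...]
 exp (0.4753, -0.2739) (0.009, [0.482, -0.275, 1.763], 0.67) (0.015, [0.476, -0.276, 1.111], 0.673) (0.025, [0.462, -0.278, 1.789], 0.659)
side large_bottle 0.79 exp (0.498, -0.1893) (0.009, [0.523, -0.185], 0.795) (0.015, [0.512, -0.188], 0.787) (0.025, [0.494, -0.192], 0.772)
side small_bottle 0.62 exp (0.5206, -0.1034) (0.009, [0.549, -0.098], 0.621) (0.015, [0.54, -0.101], 0.613) (0.025, [0.523, -0.107], 0.6)
side amber_bottle 0.9 exp (0.4525, -0.3595) (0.009, [0.481, -0.36], 0.735) (0.015, [0.47, -0.362], 0.727) (0.025, [0.448, -0.365], 0.709)
side solvent_bottle 0.6 exp (0.669, -0.43) (0, [0.671, -0.419], 0.575)
side open_amber_bottle 0.68 exp (0.4965, 0.254) (0, [0.474, -0.27], 0.385)
```

All four items sit in their pockets at the measured floor heights, both look-alikes are where they stood, and the robot is clear. I'll hand it in.

```bash
python3 -c "
from workcell import workorder; print(workorder.finish_job())"
```

```text
the job is handed in; nothing more can be done
None
```

The carrier is packed and handed in at about 41 s: the large bottle, capped amber bottle, small bottle and cassette block each made contact at their pocket's floor height, the cassette needed a second grasp after the first closed on nothing, and the solvent and open amber bottles were left standing; the final check was by camera fits only, and handing in returned no verdict.

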